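Tilt the tall battery pack out of the charger row and set it in the load tester

ROBOT

A 7-joint arm with a two-finger parallel gripper is mounted at the origin on the work surface. World frame = base frame: x ahead of the robot, y to its left, z up, the work surface at z = 0. Lengths are in m, angles in degrees, forces in N, time in s.
With the tool pointing down it reaches from about 0.4 to 0.85 m from the base axis. Payload 6.9 kg.
Tool frame: the origin (TCP) lies between the finger pads; the fingertips stand 19 mm ahead of it and the grasp point (between the pads) is the TCP; x points along the fingers, y is the direction in which the jaws open and shut, and the axes are right-handed (so a half turn about x gives the same grasp; the last joint's range is limited). The gripper opens to 85 mm and grips with 20 to 120 N. Pads are 22 mm wide; open, the fingers measure 114 mm over their backs; the gripper's body (76 mm by 85 mm) begins 54 mm behind the grasp point. The pads swing forward as they close: fully open they stand 13 mm farther back than shut.
Start: joints at [-63.799, 29.078, -13.613, 85.955, 7.202, 65.827, -8.869], TCP at [0.215, 0.587, 0.25] pointing down, gripper open.
Joint ranges: [-176.47, 176.47], [-13.61, 117.27], [-81.72, 77.17], [0.22, 143.17], [-87.28, 267.28], [10, 112.55], [-165.47, 165.47]. Speed limits (degrees/s): [136.94, 136.94, 180, 180, 180, 180, 180].

INTERFACE

Orientations are given as [roll, pitch, yaw] about the fixed x, y, z axes, in that order (R = Rz(yaw) Ry(pitch) Rx(roll)).
In Python, from station import ctrl, camera, camera_model gives the robot as it stands. The module is installed in compiled form; this text tells all that it offers.
- The arm moves only by the shell command python3 -m jog 'ROWS' [OPENING] [FORCE]. ROWS is JSON, a list that holds one entry, the list of rows, each a list of 4 numbers: the shift along the tool's x, y, z in cm, then the turn about the tool's x in degrees. In form: [[[x, y, z, spin], ...]]. A call has 1 to 12 rows; each row is the pose to reach, as a shift and turn from the pose commanded when the call began, along the tool's axes at that moment; what a row does not reach only later rows make up. A row lasts 1/8 s, in which the tool goes at most 62.5 mm and 10.7 degrees, less where a joint would pass 70% of its speed; a pose out of reach is approached as far as the arm can. A call with a gripper value outside its range is refused whole. OPENING is the opening in per cent of the stroke, from 0 (shut) to 100 (fully open), set as the call begins (- or left out, the last holds). The fingers move at their own pace and stop on an object; FORCE is the grip in N (left out, the last holds). Time passes only in rows, so rows that repeat a pose let the fingers close. It gives the time, the measured TCP pose, the force and the opening at its end, in the units of the state.
- ctrl.get_obs(): the state, without advancing time (a new reading comes with each control period).
- camera(name): name is "scene" or "side" or "wrist"; returns the picture (480x640x3 uint8, red, green, blue); there is no depth.
- camera_model(name): a dict with "intrinsics" (3x3 intrinsics, pixels), "camera_from_world" (4x4, takes a point from world to camera coordinates); the wrist camera has in their place "tool_from_camera" (4x4, takes a point from camera to tool coordinates, whose origin is the TCP and whose axes are the tool frame's). Camera axes: x right, y down, z forward; pixel columns grow to the right and rows downward; lengths in m; the calibration is good to about 2 mm. The wrist camera is an equidistant fisheye: a pixel r from the principal point sees the ray r / f radians off the axis. A picture is of the moment at which its call begins: read the wrist's pose just before it. camera_model takes no time and is no camera call.
- ctrl.close_job(): hands the job in, once; it reports no verdict.
The state is a dict: "time_s": time; "joints": joint angles; "joint_velocities": joint speeds; "tau": joint torques, N m; "eef_pos": TCP position; "eef_rot": TCP orientation; "ft_force": force on the tool from outside, world axes, zero at the start; "ft_torque": the same for the moment, N m; "grip_width": finger opening in m.
Only numpy, scipy, OpenCV 4.12 (cv2) and the standard library are available. Lean on these libraries where they do the work, as an engineer would, in place of code of your own. Each camera call takes 0.05 s, during which the arm holds its last target.

TASK

Take the tall battery pack out of the charger: pull its top out towards the front of the charger so that it tilts clear from under the charging head, then lift it over the front lip, leaving the other three packs in their bays. Lower it upright into the cradle of the load-test dock, its back to the contact block, so that it pushes the switch's roller arm aside on the way down and stands on the cradle's floor; do not let it drop. Let go of it there, and leave the other things on the bench alone.

Things in the scene. Friction and masses are not known exactly. Their poses are not given: they have to be found in the camera images.
- charger: Cream four-bay battery charger, fixed, 128 (x) x 244 (y) x 171 mm high. Origin: centre of underside; x from its open front to its back, z up. Four packs stand side by side, 2 mm apart, at y = -84, -28, 28, 84 mm (any order), on the bay floor at z = 20 mm, fronts at x = -49 mm, backs 3 mm from the back wall.
- charger_lip (a point): Middle of the top edge of the charger's front lip, at charger x = -55, z = 40 mm. The lip is 6 mm thick, runs along all bays, and stands 20 mm above the bay floor, 3 mm ahead of the packs: a pack's foot must rise over 20 mm to come out.
- charger_head (a point): Middle of the lower front edge of the dark charging head along the charger's back, at charger x = 17, z = 154 mm; head top at 171. It overhangs the packs' rear by 14 mm, 14 mm above their shoulders, so no pack lifts straight out. Tilted 0.3 rad to the front about its foot, a pack is well clear: draw it 40 mm up along its own tilted axis, then out to the front.
- tall_pack_center (a point): Centre, half-way up (75 mm), of the tall pack, the one to move. Loose, dark grey plastic, about 0.7 kg: 80 (x) x 54 (y) x 150 mm high plus a black handle; the rear 22 mm is a shoulder only 120 mm high. Axes as the charger's while in its bay: x to its back, z up. The other packs' bodies are 120 mm high.
- tall_pack_grip (a point): Centre of the tall pack's handle bar: 50 mm long in the pack's x, 14 wide in its y (pinch it across this), 12 high, on two posts; bar top 34 and underside 22 mm above the pack's top. This point is 178 mm above the pack's underside, 8 mm in front (-x) of its middle, and 30 mm higher than the other packs' bars, so fingers beside it pass above those.
- tall_pack_foot (a point): Middle of the tall pack's front bottom edge (40 mm in front of its middle, at the underside): the edge it tilts about.
- pack1_center (a point): Centre (60 mm up) of a standard pack: 80 x 54 x 120 mm with the same handle on top (154 mm in all), 0.6 kg, loose in its bay. Leave in place.
- pack2_center (a point): As pack1_center, another standard pack.
- pack3_center (a point): As pack1_center, another standard pack.
- dock: Load-test dock, fixed: aluminium plate 150 (x) x 150 (y) x 10 mm with an open-topped cradle for one pack. Origin: centre of underside; x from its front (low sill) to the contact block, z up. Side guides 20 mm high, inner faces at y = -32 and 32 mm, and a front sill 10 mm high at x = -60, all with a sloping lead-in about 12 mm higher. Cream contact block: face at x = 30, top at z = 90 mm.
- dock_home (a point): Middle of the cradle's floor (dock x = -15, y = 0, z = 10 mm): the point under the middle of a pack set down in it. The cradle is 90 (x) x 64 mm (y) inside, the pack 80 x 54: 5 mm to spare all round. The pack goes in from above, its back (x) to the contact block, its x along the dock's x.
- roller (a point): Centre of the free-turning roller (18 mm across, 9 wide) of the dock's limit switch. At rest it is at dock x = 4, y = -17, z = 62 mm, inside the cradle's outline by 24 mm from the -y guide's face; the pack's underside meets it from above and pushes it aside to -y on the way down.
- roller_arm (a joint): Cranked arm of the limit switch that stands outside the dock's -y guide (up to z = 113 mm, dock y below -43): it swings about a level shaft along dock x at y = -51, z = 100 mm. 0 rad at rest; grows, to 1.0 at most, as the roller is pushed aside out of the cradle; a light spring (1 to 2 N at the roller) returns it. It trips at 0.25; a pack standing in the cradle holds it at 0.3 to 0.6.
- mug: White mug, 80 mm across, 92 high, beyond the work; a bystander. Origin at its underside.
- screwdriver: Screwdriver lying on the bench nearer the robot; a bystander.
- meter: Grey hand-held meter 90 x 180 x 36 mm with a round black dial, lying to the right of the dock; a bystander. Origin at the centre of its underside.
Mind the look-alikes: they are no part of the job. Leave any purple or turquoise look-alike of the part that bears pack1_center alone.

How it is judged:
By the outcome, as a careful person would: the job done as asked, in the order asked, and still so for the second after the job is handed in, with the robot touching nothing.
It also fails if it takes over 45 s, if anything falls off the work surface, if the arm or the gripper's body presses on something with over 40 N, if the wrist force passes 120 N, or if a joint passes its speed limit or range.

## Working session

There is one attempt and no reset: what is moved stays moved. The work goes in short steps, Python scripts to look and compute and a shell command to move; the robot and the scene stay as the last step left them, time stands still between calls to the robot, and variables do not carry over. Pictures are saved under pics/ and viewed, and the job is handed in when it is done.

```bash
mkdir -p pics
cat > h.py <<'E'
import numpy as np, cv2
from station import ctrl, camera, camera_model
def snap(n,f):
    im=camera(n); cv2.imwrite('pics/'+f,im[:,:,::-1]); return im
E
python3 - <<'E'
from h import *
for n in ['scene','side','wrist']:
    snap(n,n+'0.png')
    m=camera_model(n)
    for k,v in m.items(): print(n,k,np.round(np.array(v),4).tolist() if not isinstance(v,str) else v)
o=ctrl.get_obs(); print(o)
E
```

```text
scene intrinsics [[560.0903, 0.0, 323.2213], [0.0, 560.0903, 233.767], [0.0, 0.0, 1.0]]
scene camera_from_world [[0.7705, 0.6374, -0.0033, -0.4078], [0.5383, -0.6535, -0.5321, -0.2789], [-0.3413, 0.4082, -0.8467, 1.4949], [0.0, 0.0, 0.0, 1.0]]
side intrinsics [[598.4078, 0.0, 326.9644], [0.0, 598.4078, 226.4626], [0.0, 0.0, 1.0]]
side camera_from_world [[-0.994, -0.1076, 0.0197, 0.5672], [-0.0815, 0.6082, -0.7896, 0.2077], [0.073, -0.7864, -0.6133, 1.2801], [0.0, 0.0, 0.0, 1.0]]
wrist intrinsics [[371.6483, 0.0, 319.4172], [0.0, 371.6483, 232.491], [0.0, 0.0, 1.0]]
wrist tool_from_camera [[-0.0008, -0.2776, 0.9607, -0.1233], [1.0, 0.0003, 0.001, -0.0003], [-0.0006, 0.9607, 0.2776, -0.0711], [0.0, 0.0, 0.0, 1.0]]
{'time_s': 0.15, 'joints': array([-63.79751058,  29.11441971, -13.61005011,  85.99286124,
         7.2017621 ,  65.82688362,  -8.86808278]), 'joint_velocities': array([-0.0199622 , -0.22268743,  0.15486696, -0.21494363,  0.01289901,
       -0.00742697, -0.0189242 ]), 'tau': array([-2.45886185e-03, -6.21005058e+01, -2.18904734e+00, -2.49838954e+01,
        1.27853884e-02,  9.04525135e-03, -1.55303917e-05]), 'eef_pos': array([0.21532455, 0.58638253, 0.24964615]), 'eef_rot': array([ -89.42755221,   89.92443384, -109.58420001]), 'ft_force': array([ 0.99825325, -0.56569391,  0.10794874]), 'ft_torque': array([ 0.03083453, -0.04989168,  0.01328868]), 'grip_width': 0.08491575134557193}
```

View pics/scene0.png

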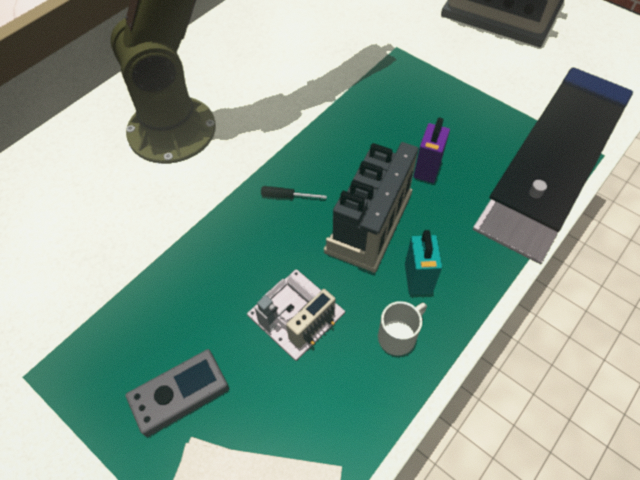

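View pics/side0.png

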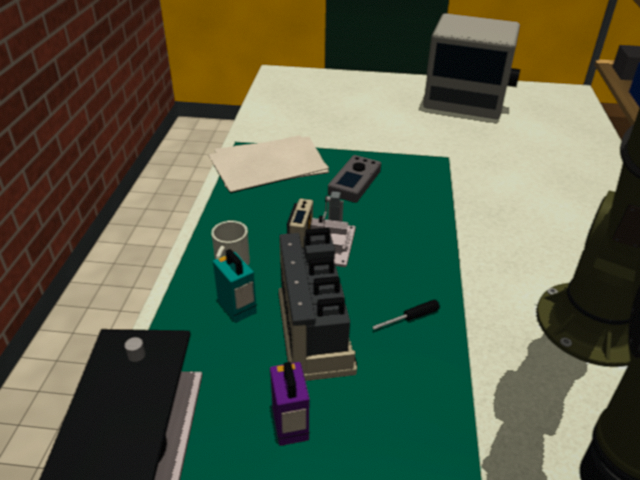

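View pics/wrist0.png

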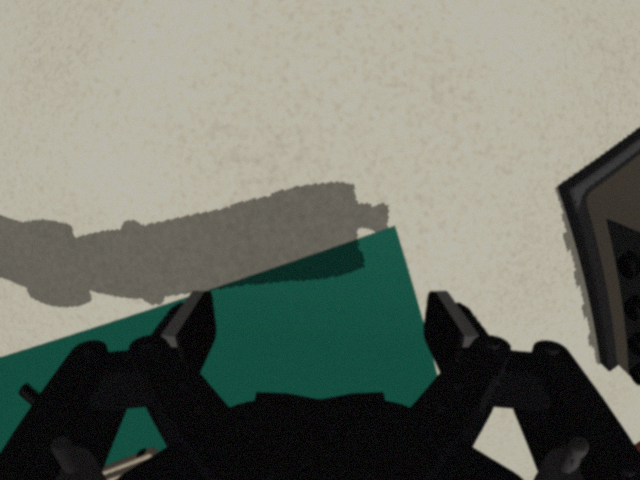

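Run:
```python
import cv2
a=cv2.imread('pics/scene0.png'); b=cv2.imread('pics/side0.png')
c=a[130:280,300:450]; d=b[210:390,250:390]
cv2.imwrite('pics/c1.png',cv2.convertScaleAbs(cv2.resize(c,(600,600),interpolation=cv2.INTER_CUBIC),alpha=1.7,beta=10))
cv2.imwrite('pics/c2.png',cv2.convertScaleAbs(cv2.resize(d,(467,600),interpolation=cv2.INTER_CUBIC),alpha=1.7,beta=10))
cv2.imwrite('pics/c3.png',cv2.convertScaleAbs(cv2.resize(a[255:370,235:355],(626,600),interpolation=cv2.INTER_CUBIC),alpha=1.1,beta=0))
```

```text
(no output)
```

View pics/c1.png

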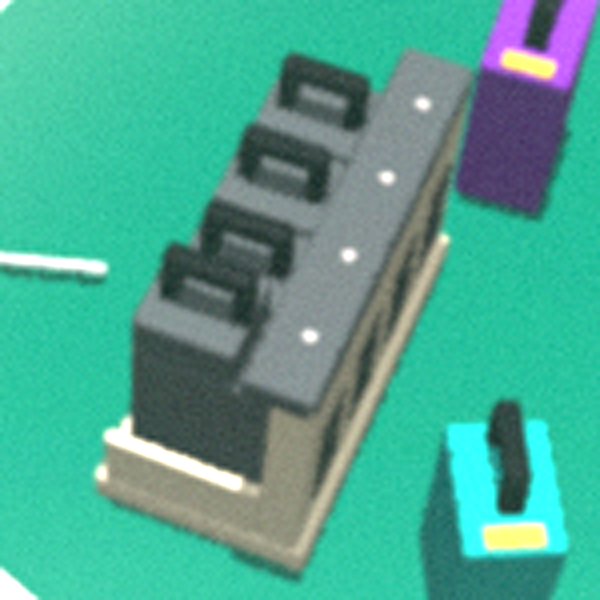

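View pics/c2.png

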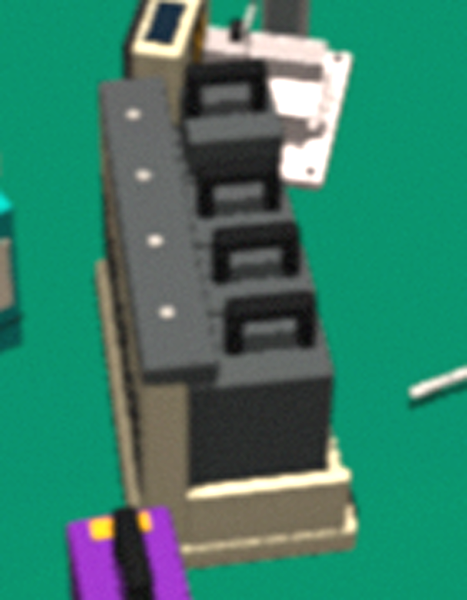

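View pics/c3.png

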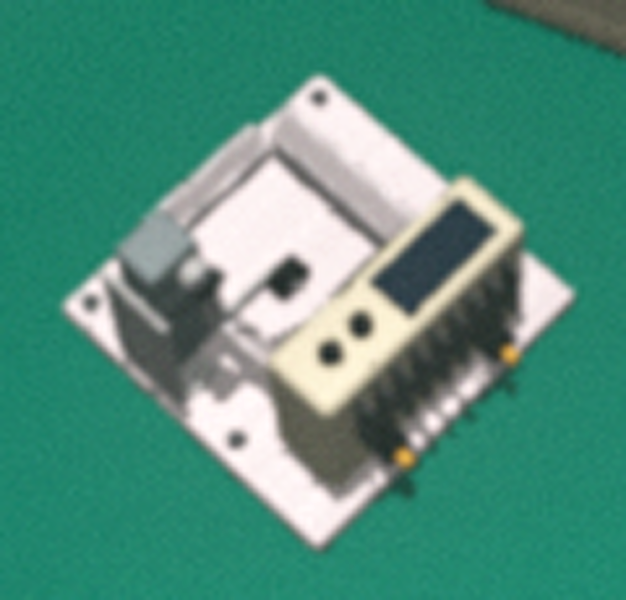

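```bash
cat >> h.py <<'E'
def ray(n,u,v):
    m=camera_model(n);K=np.array(m['intrinsics']);T=np.array(m['camera_from_world'])
    R=T[:3,:3];c=-R.T@T[:3,3]; d=R.T@np.linalg.inv(K)@np.array([u,v,1.]); return c,d/np.linalg.norm(d)
def onz(n,u,v,z):
    c,d=ray(n,u,v); return c+d*(z-c[2])/d[2]
def tri(rs):
    A=0;b=0
    for c,d in rs:
        P=np.eye(3)-np.outer(d,d);A=A+P;b=b+P@c
    return np.linalg.solve(A,b)
E
python3 - <<'E'
from h import *
S=lambda u,v:(300+u/4-.4,130+v/4-.4)
D=lambda u,v:(250+u/3.336-.35,210+v/3.333-.35)
s=[(422,103),(387,177),(349,255),(310,336)];d=[(167,312),(155,240),(143,175),(133,114)]
for a,b in zip(s,d):
    print(onz('scene',*S(*a),.171)*1e3,onz('side',*D(*b),.171)*1e3,tri([ray('scene',*S(*a)),ray('side',*D(*b))])*1e3)
print('base front corner',onz('scene',*S(97,490),0), 'rear corner',onz('scene',*S(300,575),0))
print('tall bar', tri([ray('scene',*S(210,265)),ray('side',*D(228,72))]))
E2=lambda u,v:(235+u/5.217-.4,255+v/5.217-.4)
for p in [(62,305),(320,75),(575,295),(320,548)]: print('dock plate',onz('scene',*E2(*p),.010)*1e3)
print('roller',onz('scene',*E2(290,277),.065)*1e3)
for p in [(275,365),(325,415),(522,225),(460,180)]: print('block top',onz('scene',*E2(*p),.090)*1e3)
E
```

```text
[602.79896693 192.4718374  171.        ] [602.87535737 187.35290922 171.        ] [603.13305309 190.29220692 173.6713807 ]
[617.91222483 138.66843353 171.        ] [617.59787914 132.42320422 171.        ] [618.03940625 136.22819051 174.15454189]
[632.68726943  84.11398218 171.        ] [632.64509045  78.87326941 171.        ] [632.862635    82.22597896 173.65779446]
[647.5142402   30.18726588 171.        ] [647.11351492  24.60521746 171.        ] [647.46002502  28.35445888 173.7374575 ]
base front corner [ 0.55770867 -0.03213195  0.        ] rear corner [ 0.68121129 -0.00214547  0.        ]
tall bar [0.59203928 0.01484441 0.20101241]
dock plate [ 529.78849775 -258.57016389   10.        ]
dock plate [ 541.01851202 -110.23186808   10.        ]
dock plate [ 689.54351022 -121.03919075   10.        ]
dock plate [ 679.43002347 -268.99873789   10.        ]
roller [ 612.69333315 -206.62887034   65.        ]
block top [ 640.84790776 -245.09500392   90.        ]
block top [ 668.49005128 -248.19306631   90.        ]
block top [ 676.05288708 -140.79542971   90.        ]
block top [ 645.19698364 -141.14100846   90.        ]
```

The charger candidates are the tall pack at scene (352,198), with its body raised and nearest the dock, and three standard packs at (362,189), (371,170) and (381,152). The look-alikes are purple at (434,140) and turquoise at (426,250). The crop shows the raised body at the dock end, charger y = -84, so that is the tall pack. Next I'll work out the moves.

```bash
cat >> h.py <<'E'
from scipy.spatial.transform import Rotation as Ro
def tool():
    o=ctrl.get_obs(); return np.array(o['eef_pos']),Ro.from_euler('xyz',o['eef_rot'],degrees=True).as_matrix(),o
def plan(p,yawy=None):
    P,R,o=tool(); d=R.T@(np.array(p)-P)*100
    print('t',round(o['time_s'],2),'pos',P.round(4),'shift cm',d.round(2))
    if yawy is not None:
        for k in (0,180):
            a=np.radians(yawy+k); y=R.T@np.array([np.cos(a),np.sin(a),0]); print('spin',np.degrees(np.arctan2(y[2],y[1])).round(2))
def wpix(u,v,P=None,R=None):
    if P is None: P,R,_=tool()
    m=camera_model('wrist');K=np.array(m['intrinsics']);T=np.array(m['tool_from_camera'])
    a=np.array([u-K[0,2],v-K[1,2]])/K[0,0];r=np.linalg.norm(a)
    d=np.array([*(a/r*np.sin(r)),np.cos(r)]) if r>0 else np.array([0,0,1.])
    return P+R@T[:3,3],R@T[:3,:3]@d
def wproj(p,P=None,R=None):
    if P is None: P,R,_=tool()
    m=camera_model('wrist');K=np.array(m['intrinsics']);T=np.array(m['tool_from_camera'])
    c=np.linalg.inv(T)@np.append(R.T@(np.array(p)-P),1);c=c[:3]
    th=np.arccos(c[2]/np.linalg.norm(c));q=c[:2]/np.linalg.norm(c[:2])*th*K[0,0]
    return q+K[:2,2]
E
python3 - <<'E'
from h import *
P,R,o=tool(); print(R.round(3))
plan([.593,.014,.33],105.4)
E
```

```text
[[-0.     0.345  0.939]
 [-0.001  0.939 -0.345]
 [-1.    -0.001  0.   ]]
t 0.15 pos [0.2153 0.5864 0.2496] shift cm [ -7.98 -40.73  55.18]
spin -35.56
spin 144.44
```

```bash
python3 -m jog '[[[-3,-2,3,0],[-6,-6,8,-3],[-8,-10,13.5,-7],[-8,-14,19,-12],[-8,-18,24.5,-17],[-8,-22,30,-22],[-8,-26,35.5,-27],[-8,-30,41,-31],[-8,-34,46,-35.5],[-8,-37,50,-35.5],[-8,-39.5,53.5,-35.5],[-8,-40.7,55.2,-35.5]]]' 100 40; python3 -m jog '[[[0,0,0,0],[0,0,0,0],[0,0,0,0]]]'
python3 - <<'E'
from h import *
plan([.593,.014,.33],105.4)
P,R,o=tool(); print(P.tolist(),o['eef_rot'])
snap('wrist','w1.png')
E
```

```text
time_s: 1.65
eef_pos: [0.5944, 0.0103, 0.3296]
eef_rot: [-129.9, 89.9, -114.8]
ft_force: [-0.5, 0.0, -0.1]
grip_width: 0.0851
time_s: 2.02
eef_pos: [0.5928, 0.016, 0.3305]
eef_rot: [82.5, 90.0, 98.0]
ft_force: [0.5, 0.1, -0.1]
grip_width: 0.0853
t 2.02 pos [0.5928 0.016  0.3305] shift cm [ 0.05 -0.2  -0.03]
spin 0.07
spin -179.93
[0.5927854524139325, 0.016015240878909993, 0.3304684142088785] [82.5102149  89.96417704 97.9843717 ]
```

View pics/w1.png

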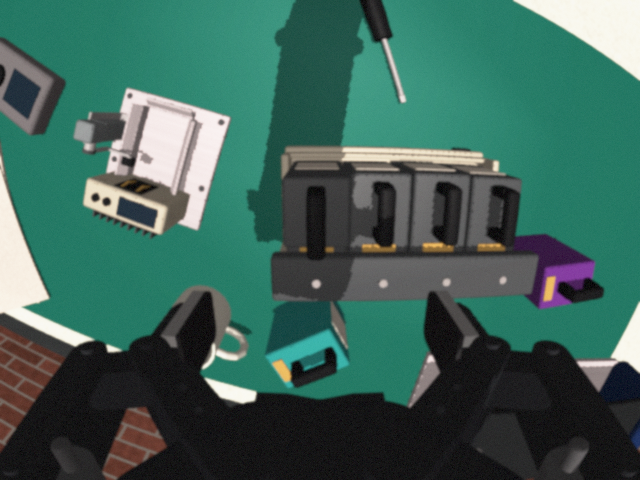

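Run:
```python
from h import *
a=cv2.imread('pics/w1.png'); c=a[140:310,265:435]
cv2.imwrite('pics/c4.png',cv2.convertScaleAbs(cv2.resize(c,(600,600),interpolation=cv2.INTER_CUBIC),alpha=2.2,beta=10))
c=a[80:245,75:240]
cv2.imwrite('pics/c5.png',cv2.convertScaleAbs(cv2.resize(c,(600,600),interpolation=cv2.INTER_CUBIC),alpha=1.3,beta=10))
```

```text
(no output)
```

View pics/c4.png

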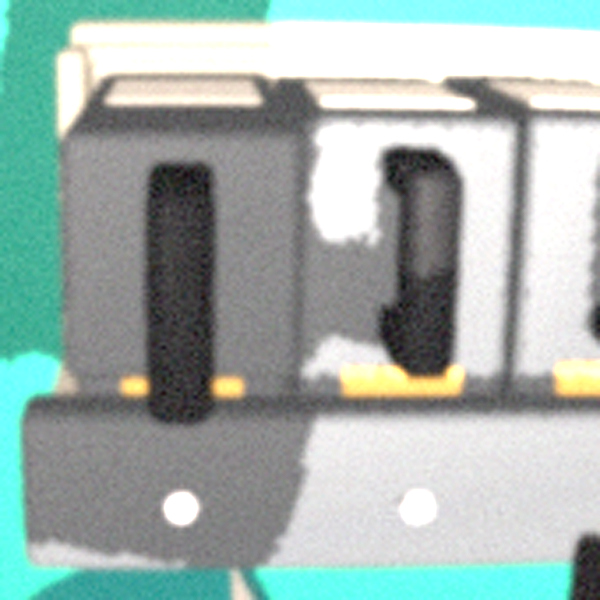

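View pics/c5.png

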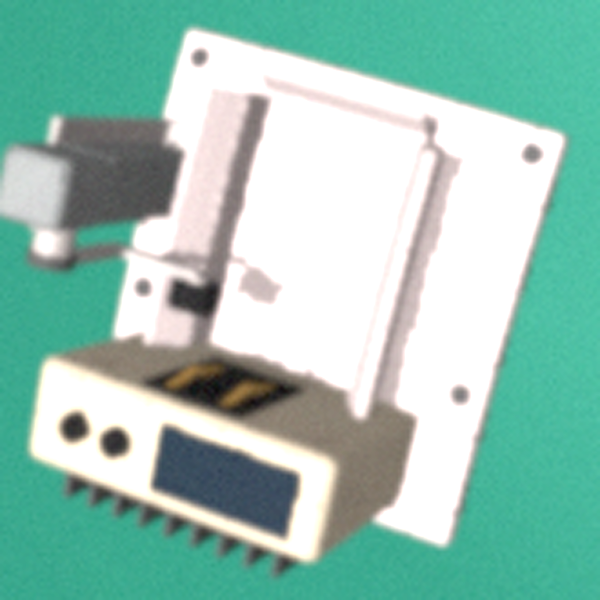

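Run:
```python
from h import *
P,R,o=tool()
C=lambda u,v:(265+u/3.529-.4,140+v/3.529-.4)
def on(p,z):
    c,d=wpix(*C(*p),P,R); return (c+d*(z-c[2])/d[2])
ex=np.array([.9641,.2656,0]);ey=np.array([-.2656,.9641,0])
for p,z in [((181,165),.204),((180,420),.204),((181,508),.171),((418,507),.171),((62,135),.170),((299,130),.170)]:
    q=on(p,z); print((q*1e3).round(1), (q-P)@ex*1e3,(q-P)@ey*1e3)
# scale-free: dots all
for u,v in [(316.3,283.5),(383,283.7),(446,282.5),(503,280.5)]:
    c,d=wpix(u,v,P,R);print(((c+d*(.171-c[2])/d[2])*1e3).round(1))
F=lambda u,v:(75+u/3.636-.4,80+v/3.636-.4)
for p,z in [((188,30),.01),((565,135),.01),((445,546),.01),((45,365),.09),((335,465),.09)]:
    c,d=wpix(*F(*p),P,R);print('dock',((c+d*(z-c[2])/d[2])*1e3).round(1))
```

```text
[563.1   5.6 204. ] -31.440560351294028 -2.034039960816959
[613.4  19.2 204. ] 20.63985969855743 -2.274754091345711
[646.4  28.2 171. ] 54.90143737367559 -2.3672464445501893
[631.6  82.5 171. ] 55.03703849583043 53.96794399168099
[568.8 -20.1 170. ] -32.75740296349873 -28.283951981072367
[554.   29.5 170. ] -33.89089857786753 23.413200326463006
[646.3  28.5 171. ]
[632.   82.6 171. ]
[617.3 136.9 171. ]
[602.3 191.9 171. ]
dock [ 527.9 -258.5   10. ]
dock [ 537.5 -109.8   10. ]
dock [ 686.5 -120.9   10. ]
dock [ 636.3 -244.3   90. ]
dock [ 642.3 -137.7   90. ]
```

```bash
python3 -m jog '[[[3,-0.2,-0.4,0],[6,-0.2,-0.4,0],[9,-0.2,-0.4,0],[11,-0.2,-0.4,0],[12.4,-0.2,-0.4,0],[13,-0.2,-0.4,0],[13,-0.2,-0.4,0],[13,-0.2,-0.4,0]]]' 50 40
python3 - <<'E'
from h import *
P,R,o=tool(); print(P,o['ft_force'],o['time_s'])
print('q',[wproj(np.array([.5895,.0129,.198])+R@np.array([0,s,0])).round(1) for s in(-.007,.007)])
snap('wrist','w2.png')
E
```

```text
time_s: 3.08
eef_pos: [0.5904, 0.0115, 0.2011]
eef_rot: [-13.2, 89.9, 2.1]
ft_force: [-0.9, 0.4, -0.2]
grip_width: 0.0428
[0.59043371 0.01148786 0.20109244] [-0.9232654   0.40743738 -0.18194558] 3.075
q [array([304.9, 317.2]), array([341.1, 317.2])]
```

View pics/w2.png

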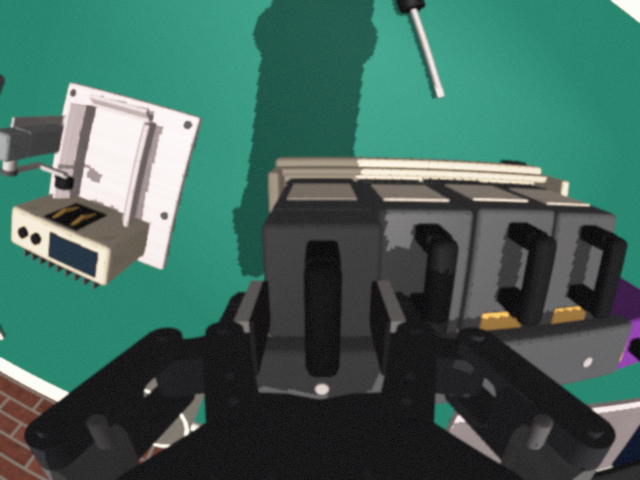

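The bar at columns 304–341 is centred between the pads, which sit at about 260 and 382. I'll close the gripper.

```bash
python3 -m jog '[[[0.2,0,0,0],[0.2,0,0,0],[0.2,0,0,0],[0.2,0,0,0],[0.2,0,0,0]]]' 0 50;python3 - <<'E'
from h import *
P,R,o=tool(); print(P,o['ft_force'],o['ft_torque'],o['grip_width'])
snap('wrist','w3.png')
E
```

```text
time_s: 3.75
eef_pos: [0.59, 0.0117, 0.1984]
eef_rot: [49.2, 90.0, 64.6]
ft_force: [-1.4, 1.7, 2.8]
grip_width: 0.0129
[0.58999971 0.01165359 0.19844548] [-1.40130829  1.6618401   2.80847832] [0.2733169  0.29796446 0.05429414] 0.012913995997789184
```

View pics/w3.png

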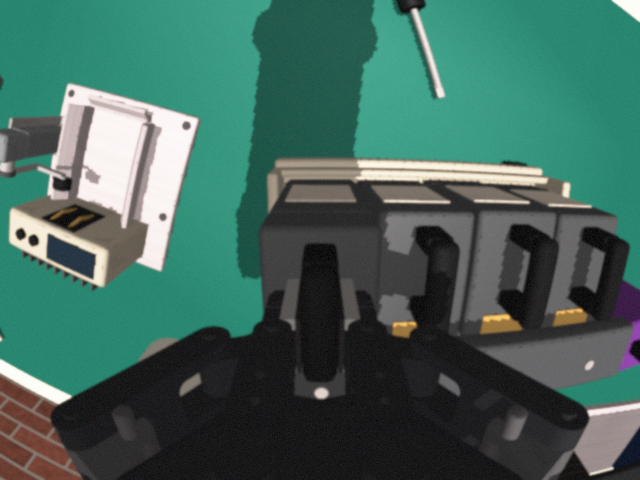

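```bash
python3 -m jog '[[[-0.1,0,-0.5,0],[-0.2,0,-1,0],[-0.25,0,-1.5,0],[-0.3,0,-2,0],[-0.35,0,-2.5,0],[-0.4,0,-3,0],[-0.4,0,-3,0]]]';python3 - <<'E'
from h import *
P,R,o=tool(); print(P,o['ft_force'],o['ft_torque'],o['grip_width'])
snap('wrist','w4.png'); snap('side','s4.png')
E
```

```text
time_s: 4.68
eef_pos: [0.5608, 0.0033, 0.2024]
eef_rot: [-96.0, 90.0, -80.6]
ft_force: [2.5, 0.9, -9.4]
grip_width: 0.013
[0.5607571  0.00332578 0.20241762] [ 2.47739324  0.89916775 -9.40668663] [ 0.31741182 -1.01017871 -0.00714479] 0.013014908080877642
```

View pics/w4.png

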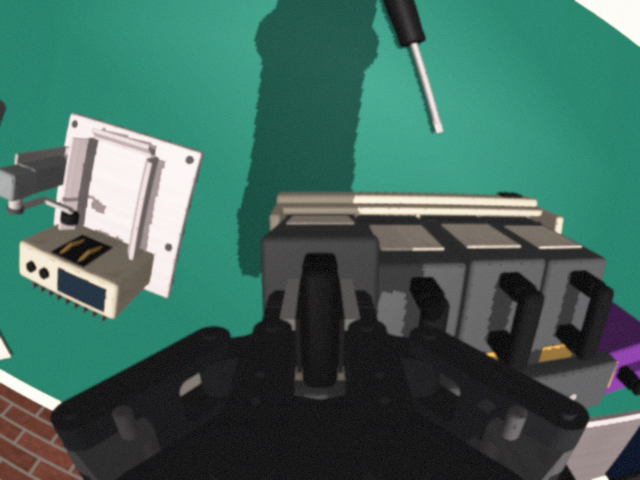

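```bash
python3 -m jog '[[[0,0,-0.5,0],[0,0,-1,0],[0,0,-1.5,0],[0,0,-2,0],[0,0,-2.4,0],[0,0,-2.4,0]]]';python3 - <<'E'
from h import *
P,R,o=tool(); print(P,o['ft_force'],o['ft_torque'],o['grip_width'])
snap('wrist','w5.png'); b=snap('side','s5.png'); a=snap('scene','a5.png')
cv2.imwrite('pics/c6.png',np.hstack([cv2.resize(x,(400,400),interpolation=cv2.INTER_CUBIC) for x in (a[110:280,290:460],b[180:390,210:420])])[:,:,::-1])
E
```

```text
time_s: 5.52
eef_pos: [0.5376, -0.003, 0.2024]
eef_rot: [178.6, 90.0, -166.1]
ft_force: [3.5, 1.3, -6.9]
grip_width: 0.0132
[ 0.53758667 -0.00295144  0.20237846] [ 3.45126085  1.25386653 -6.8758846 ] [ 0.342619   -1.01299041  0.01690164] 0.013235920401395143
```

View pics/w5.png

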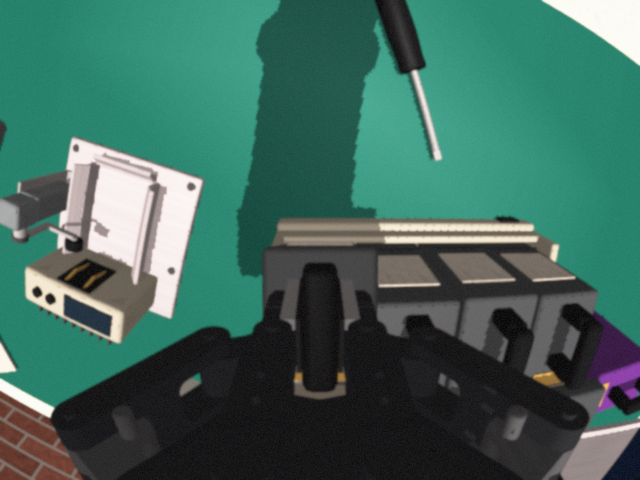

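View pics/c6.png

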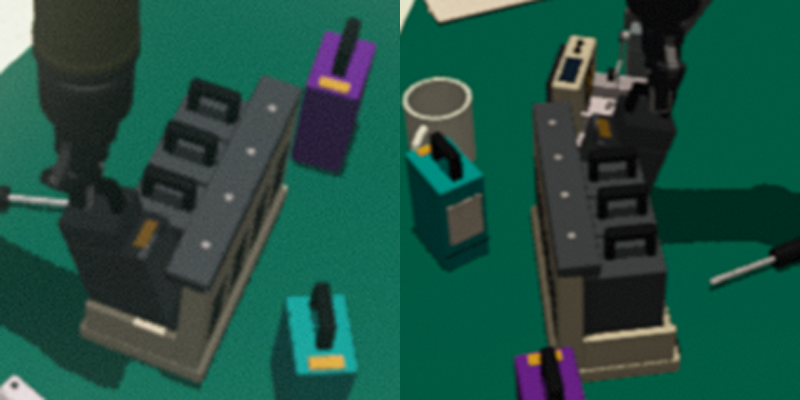

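```bash
python3 -m jog '[[[-0.6,0,-0.2,0],[-1.2,0,-0.4,0],[-1.9,0,-0.6,0],[-2.6,0,-0.8,0],[-3.3,0,-1.0,0],[-4,0,-1.3,0],[-4.7,0,-1.5,0],[-5.4,0,-1.8,0],[-5.4,0,-1.8,0]]]';python3 - <<'E'
from h import *
P,R,o=tool(); print(P,o['ft_force'],o['ft_torque'],o['grip_width'])
b=snap('side','s6.png'); a=snap('scene','a6.png')
cv2.imwrite('pics/c7.png',np.hstack([cv2.resize(x,(400,400),interpolation=cv2.INTER_CUBIC) for x in (a[110:280,290:460],b[180:390,210:420])])[:,:,::-1])
E
```

```text
time_s: 6.8
eef_pos: [0.5206, -0.0077, 0.2569]
eef_rot: [-19.7, 89.9, -4.4]
ft_force: [-0.5, -0.6, -7.0]
grip_width: 0.013
[ 0.52063407 -0.00770019  0.25691988] [-0.50548378 -0.58760377 -7.04766462] [-0.09950711  0.27862855  0.00520416] 0.01304297205060397
```

View pics/c7.png

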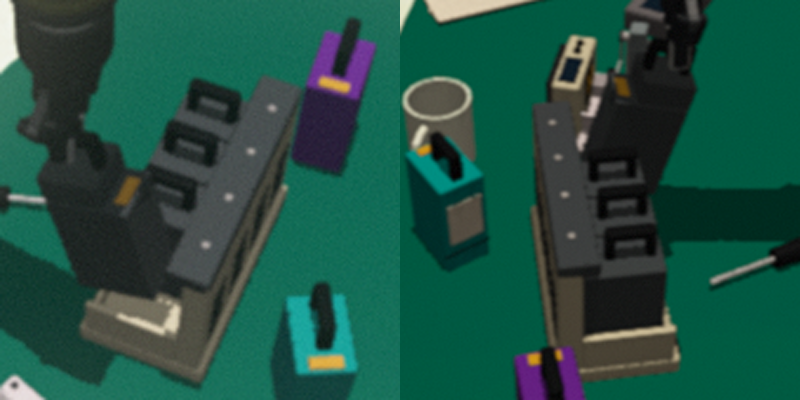

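```bash
python3 -m jog '[[[-0.8,0,-0.8,0],[-1.8,0,-2,0],[-3,0,-3.5,0],[-4.5,0,-5,0],[-6,0,-6,0],[-7,0,-7,0],[-7.6,0,-7.5,0],[-8,0,-7.5,0],[-8,0,-7.5,0]]]';python3 - <<'E'
from h import *
P,R,o=tool(); print(P,o['ft_force'],o['ft_torque'],o['grip_width'])
E
python3 -m jog '[[[0,0,0,0],[0,0,0,0],[0,0,0,0],[0,0,0,0]]]' 0 20
python3 - <<'E'
from h import *
P,R,o=tool(); print(P,o['ft_force'],o['ft_torque'],o['grip_width'])
b=snap('side','s7.png'); a=snap('scene','a7.png')
cv2.imwrite('pics/c8.png',np.hstack([cv2.resize(x,(400,400),interpolation=cv2.INTER_CUBIC) for x in (a[90:290,230:430],b[120:360,230:470])])[:,:,::-1])
E
```

```text
time_s: 8.02
eef_pos: [0.4486, -0.0273, 0.3363]
eef_rot: [3.6, 90.0, 18.9]
ft_force: [0.3, 0.2, -7.1]
grip_width: 0.013
[ 0.44862663 -0.02730841  0.33628759] [ 0.30149664  0.23844416 -7.0842688 ] [-0.13318055  0.32090283 -0.0075533 ] 0.012964440041639129
time_s: 8.52
eef_pos: [0.4482, -0.0275, 0.3362]
eef_rot: [166.9, 90.0, -177.8]
ft_force: [0.0, -0.5, -7.5]
grip_width: 0.0132
[ 0.44824987 -0.02747631  0.33617603] [ 0.00751593 -0.45657171 -7.45203934] [-0.10248161  0.21676134 -0.02764261] 0.01319750537920478
```

View pics/c8.png

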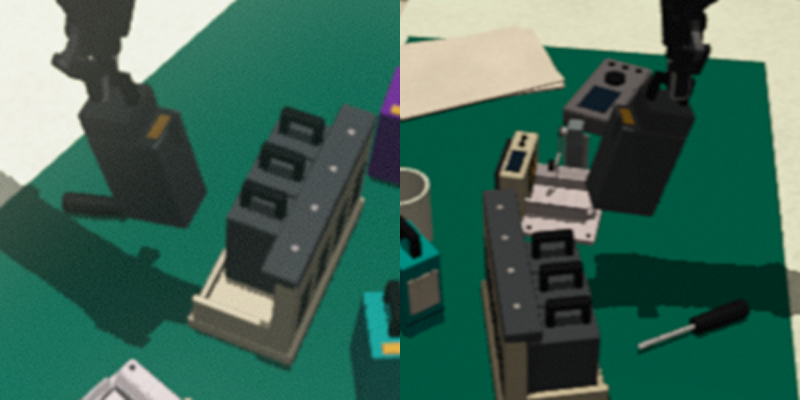

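```bash
python3 -m jog '[[[0,0,4,0],[0,0,0,0],[0,0,4,0],[0,0,0,0],[0,0,4,0],[0,0,4,0],[0,0,4,0]]]'
python3 - <<'E'
from h import *
P,R,o=tool(); print(P,o['ft_force'],o['ft_torque'],o['ft_torque']@np.array([-.266,.964,0]),o['grip_width'])
E
```

```text
time_s: 9.5
eef_pos: [0.4869, -0.0169, 0.3364]
eef_rot: [-7.1, 90.0, 8.3]
ft_force: [-1.5, -0.0, -7.8]
grip_width: 0.0133
[ 0.48693824 -0.01686495  0.33635352] [-1.46985367e+00 -5.95125078e-03 -7.82055396e+00] [-0.03801352  0.32767675 -0.00913495] 0.3259919816160323 0.013296383567697018
```

```bash
python3 -m jog '[[[0,0,0,0],[0,0,0,0]]]'
python3 - <<'E'
from h import *
P,R,o=tool(); print(P,o['ft_force'],o['ft_torque'],o['ft_torque']@np.array([-.266,.964,0]),o['grip_width'])
b=snap('side','s8.png'); a=snap('scene','a8.png')
cv2.imwrite('pics/c9.png',np.hstack([cv2.resize(x,(400,400),interpolation=cv2.INTER_CUBIC) for x in (a[90:290,230:430],b[120:360,230:470])])[:,:,::-1])
E
```

```text
time_s: 9.75
eef_pos: [0.4864, -0.0171, 0.3365]
eef_rot: [-71.1, 90.0, -55.7]
ft_force: [0.5, 0.4, -7.8]
grip_width: 0.0132
[ 0.48644512 -0.01706148  0.3364847 ] [ 0.50093327  0.44348537 -7.78104337] [ 0.04707452 -0.0473511   0.00863648] -0.058168278249888856 0.013172023178162766
```

View pics/c9.png

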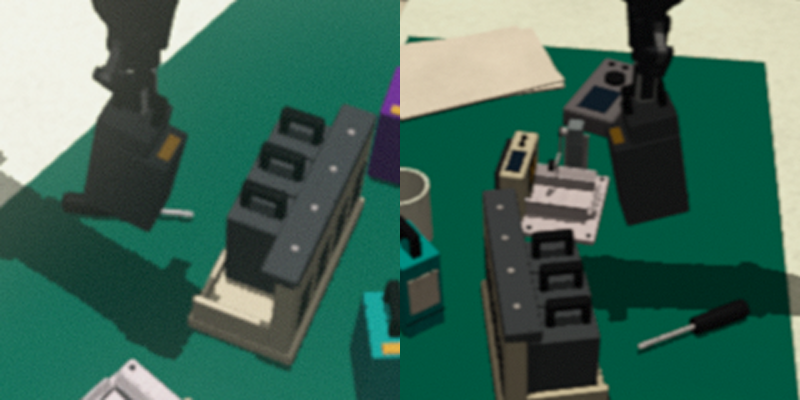

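Run:
```python
from h import *
a=cv2.imread('pics/a8.png')[120:220,260:340]; b=cv2.imread('pics/s8.png')[150:270,335:430]
cv2.imwrite('pics/d1.png',cv2.convertScaleAbs(cv2.resize(a,(480,600),interpolation=cv2.INTER_CUBIC),alpha=2.5,beta=15))
cv2.imwrite('pics/d2.png',cv2.convertScaleAbs(cv2.resize(b,(475,600),interpolation=cv2.INTER_CUBIC),alpha=2.5,beta=15))
```

```text
(no output)
```

View pics/d1.png

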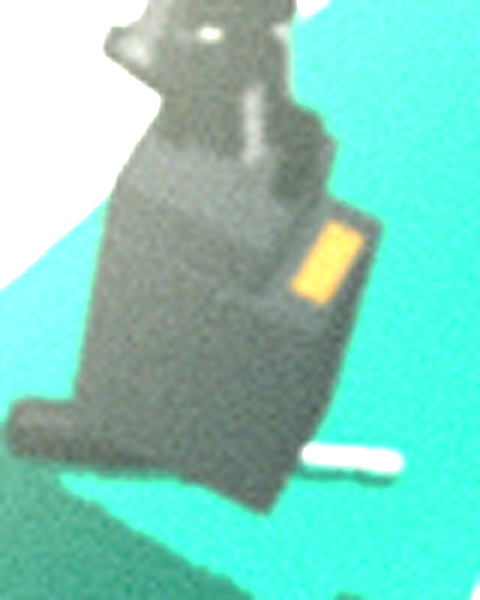

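View pics/d2.png

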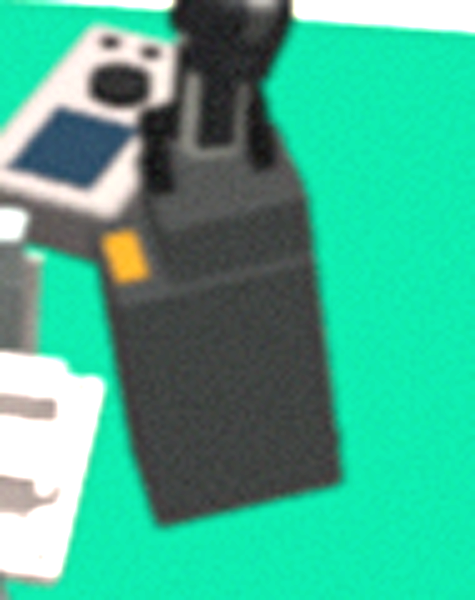

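```bash
cat >> h.py <<'E'
def tilt(pts,yaw,off=.027,cam='side'):
    # rays onto vertical plane through TCP + off*ey ; prints local x,z rel. TCP
    P,R,o=tool(); a=np.radians(yaw); ex=np.array([np.cos(a),np.sin(a),0]);ey=np.array([-np.sin(a),np.cos(a),0])
    out=[]
    for u,v in pts:
        c,d=ray(cam,u,v); q=c+d*(off-(c-P)@ey)/(d@ey)-P; out.append((q@ex*1e3,q[2]*1e3))
    return np.array(out).round(1)
E
python3 - <<'E'
from h import *
q=tilt([(335+u/5-.4,150+v/5-.4) for u,v in [(305,190),(310,262),(340,482),(160,525),(118,303)]],15.3)
print(q); d=q[0]-q[2]; print('front tilt',np.degrees(np.arctan2(-d[0],d[1])));d=q[3]-q[2]; print('bottom',np.degrees(np.arctan2(d[1],d[0])))
print(ctrl.get_obs()['ft_torque'])
E
```

```text
[[ -33.4  -27. ]
 [ -38.5  -60.7]
 [ -61.6 -172.6]
 [  12.3 -187. ]
 [  35.8  -72.9]]
front tilt -10.961403863933
bottom -11.026366200920249
[ 0.07397077 -0.12502991  0.02142266]
```

```bash
python3 -m jog '[[[0,0,2,0],[0,0,0,0],[0,0,2,0],[0,0,0.5,0],[0,0,1.5,0],[0,0,1,0],[0,0,1,0],[0,0,1,0],[0,0,1,0]]]'
python3 - <<'E'
from h import *
P,R,o=tool(); print(P,o['ft_force'],o['ft_torque'],o['ft_torque']@np.array([-.266,.964,0]),o['grip_width'])
b=snap('side','s9.png')
cv2.imwrite('pics/d3.png',cv2.convertScaleAbs(cv2.resize(b[150:270,325:420,::-1],(475,600),interpolation=cv2.INTER_CUBIC),alpha=2.5,beta=15))
E
```

```text
time_s: 10.98
eef_pos: [0.4965, -0.0143, 0.3363]
eef_rot: [-56.3, 90.0, -41.0]
ft_force: [-0.2, 0.1, -8.0]
grip_width: 0.013
[ 0.49646812 -0.01425141  0.33629699] [-0.17414162  0.1416642  -7.98830243] [-0.00487668 -0.08903635 -0.0107831 ] -0.0845338437238976 0.012979254200008004
```

View pics/d3.png

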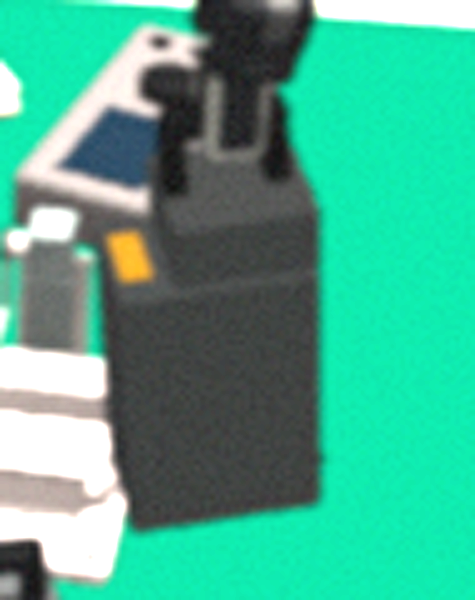

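Run:
```python
from h import *
q=tilt([(325+u/5-.4,150+v/5-.4) for u,v in [(318,210),(319,274),(319,498),(137,530),(112,305)]],15.3)
print(q); d=q[0]-q[2]; print('front tilt',np.degrees(np.arctan2(-d[0],d[1])));d=q[3]-q[2]; print('bottom',np.degrees(np.arctan2(d[1],d[0])))
# dock pose average of scene and wrist corners
sc=np.array([[529.8,-258.6],[541,-110.2],[689.5,-121],[679.4,-269]]); w=np.array([[527.9,-258.5],[537.5,-109.8],[686.5,-120.9]])
print(w-sc[:3])
```

```text
[[ -30.1  -34.6]
 [ -33.   -64.6]
 [ -42.6 -177.5]
 [  32.3 -185.8]
 [  47.3  -71.5]]
front tilt -4.999152455204161
bottom -6.32339931394258
[[-1.9  0.1]
 [-3.5  0.4]
 [-3.   0.1]]
```

```bash
python3 -m jog '[[[0,0,0,0],[0,0,0,0]]]' 0 60
python3 - <<'E'
from h import *
a=snap('wrist','w10.png')[:,:,::-1]; b=cv2.imread('pics/w5.png')
f=lambda x:cv2.convertScaleAbs(cv2.resize(x[210:410,230:410],(400,444),interpolation=cv2.INTER_CUBIC),alpha=2.5,beta=15)
cv2.imwrite('pics/d4.png',np.hstack([f(b),f(a)]))
E
```

```text
time_s: 11.28
eef_pos: [0.4965, -0.0142, 0.3363]
eef_rot: [-104.9, 90.0, -89.6]
ft_force: [0.4, 0.1, -8.0]
grip_width: 0.0125
```

View pics/d4.png

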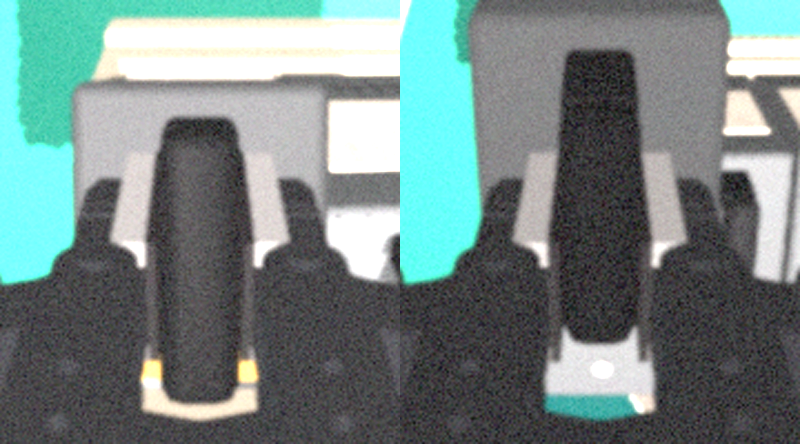

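Run:
```python
from h import *
from scipy.optimize import least_squares
def pr(dx,dz,th):
    r=[]
    for x,z in((-.025,.006),(.025,.006)):
        X=dx+x*np.cos(th)-z*np.sin(th); Z=dz+x*np.sin(th)+z*np.cos(th)
        r.append(wproj([-Z,0,X],np.zeros(3),np.eye(3))[1])   # tool x=down, z=+x
    return np.array(r)
def prf(dx,dz,th,x,z):
    X=dx+x*np.cos(th)-z*np.sin(th); Z=dz+x*np.sin(th)+z*np.cos(th)
    return wproj([-Z,0,X],np.zeros(3),np.eye(3))[1]
for name,obs,th in(('w3',(244.5,379.5),0),('w5',(264,391),.3),('w10',(232.5,363.5),-.096),('w10',(232.5,363.5),-.06)):
    s=least_squares(lambda p:pr(p[0],p[1],th)-np.array(obs),[0,0]); print(name,s.x*1e3, pr(0,0,th))
    print('  body front-top row',prf(*s.x,th,-.032,-.028), 'nominal',prf(0,0,th,-.032,-.028))
```

```text
w3 [-12.33192484  13.01266863] [267.23264858 383.05768806]
  body front-top row 199.10041531801537 nominal 221.9939298295039
w5 [ 3.52989007 -2.88453101] [257.68117467 388.93078652]
  body front-top row 243.84504157728378 nominal 238.3372646321852
w10 [-16.89611379  11.29572744] [271.7555337  380.20358141]
  body front-top row 181.11141621514395 nominal 217.9664957522327
w10 [-15.66258973   8.90273961] [269.97821789 381.32357759]
  body front-top row 185.31723593432895 nominal 219.39840603021955
```

Run:
```python
from h import *
from scipy.optimize import least_squares
def prf(dx,dz,th,x,z):
    X=dx+x*np.cos(th)-z*np.sin(th); Z=dz+x*np.sin(th)+z*np.cos(th)
    return wproj([-Z,0,X],np.zeros(3),np.eye(3))[1]
for name,f,r,th in(('w3',223,379.5,0),('w5',248,391,.3),('w10',215.5,363.5,-.096),('w10b',215.5,363.5,-.05),('w10c',215.5,363.5,-.13)):
    s=least_squares(lambda p:[prf(*p,th,-.032,-.028)-f,prf(*p,th,.025,.006)-r],[0,0]); print(name,s.x*1e3)
# widths: bar width at rear / pack width at front edge
def wid(dx,dz,th,x,z,w):
    X=dx+x*np.cos(th)-z*np.sin(th); Z=dz+x*np.sin(th)+z*np.cos(th)
    return wproj([-Z,w/2,X],np.zeros(3),np.eye(3))[0]-wproj([-Z,-w/2,X],np.zeros(3),np.eye(3))[0]
print('pack width px nominal, w10 (obs %.0f)'%((727-470)/2.22),wid(0,0,-.096,-.032,-.028,.054),wid(-.003,-.009,-.096,-.032,-.028,.054), 'w5 obs',(325-73)/2.22,wid(0,0,.3,-.032,-.028,.054),'w3 obs ~',378-261,wid(0,0,0,-.032,-.028,.054))
```

```text
w3 [ 1.54960728 -4.24315961]
w5 [ 6.8366696  -6.74425015]
w10 [  2.62404979 -15.23072608]
w10b [  1.75778796 -14.96044381]
w10c [  3.16401077 -15.24215146]
pack width px nominal, w10 (obs 116) 130.22411266402523 123.85772411501688 w5 obs 113.5135135135135 119.26560907026897 w3 obs ~ 117 127.16884824697951
```

Run:
```python
from h import *
for p in [(262,192),(293,194),(326,198)]: print(onz('scene',*p,.008))
P,R,o=tool(); print(P)
for t in [(.47,-.16,.3363)]: plan(t,85.8)
```

```text
[ 0.33499617 -0.00067601  0.008     ]
[0.39770555 0.04308794 0.008     ]
[0.46767479 0.08509167 0.008     ]
[ 0.4964625  -0.01423563  0.33627202]
t 11.32 pos [ 0.4965 -0.0142  0.3363] shift cm [ -0.   -13.36  -6.41]
spin 19.54
spin -160.46
```

The pack slipped about 10 mm down in the pads and hangs tilted back by about 5°. I'll square it by gently pressing it flat on clear bench at about (0.455, -0.14), without letting go.

```bash
python3 -m jog '[[[0,-0.5,-0.3,1],[0,-1.5,-1,3],[0,-3,-2,6],[0,-5,-3.3,9],[0,-7,-4.6,12],[0,-9,-6,15],[0,-10.3,-6.9,18],[0,-11,-7.3,19.5],[0,-11,-7.3,19.5]]]'
python3 -m jog '[[[2,0,0,0],[4,0,0,0],[6.5,0,0,0],[9,0,0,0],[11,0,0,0],[12.2,0,0,0],[12.2,0,0,0]]]'
python3 - <<'E'
from h import *
P,R,o=tool(); print(P,o['ft_force'],o['ft_torque'],R[:,1])
b=snap('side','s11.png');a=snap('scene','a11.png')
cv2.imwrite('pics/d5.png',np.hstack([cv2.convertScaleAbs(cv2.resize(x[:,:,::-1],(400,500),interpolation=cv2.INTER_CUBIC),alpha=2.,beta=15) for x in (b[70:220,330:450],a[150:310,210:338])]))
E
```

```text
time_s: 12.45
eef_pos: [0.4552, -0.1398, 0.3363]
eef_rot: [54.1, 90.0, 49.9]
ft_force: [-0.3, 0.8, -8.3]
grip_width: 0.0122
time_s: 13.32
eef_pos: [0.4551, -0.139, 0.2138]
eef_rot: [158.3, 89.9, 154.2]
ft_force: [-0.2, -0.4, -7.4]
grip_width: 0.012
[ 0.45509268 -0.13896946  0.21379382] [-0.24436795 -0.42600591 -7.43546671] [ 0.00572874  0.0595107  -0.01321298] [7.13907052e-02 9.97448258e-01 5.82411097e-04]
```

View pics/d5.png

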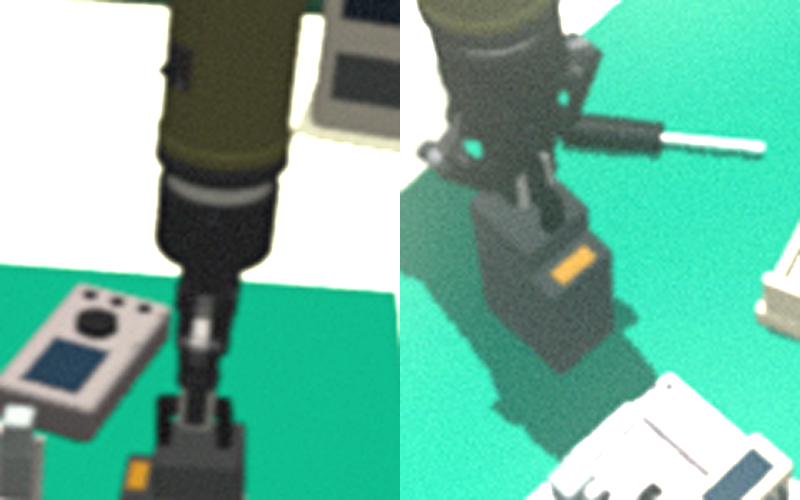

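```bash
python3 -m jog '[[[0.5,0,0,0],[1,0,0,0],[1.4,0,0,0],[1.8,0,0,0]]]' 0 40;python3 -m jog '[[[0.3,0,0,0],[0.5,0,-0.1,0],[0.7,0,-0.2,0]]]' ;python3 -m jog '[[[0.2,0,-0.1,0],[0.4,0,-0.2,0],[0.6,0,-0.3,0]]]'
```

```text
time_s: 13.92
eef_pos: [0.4551, -0.1396, 0.196]
eef_rot: [-144.4, 90.0, -148.5]
ft_force: [-0.2, 0.0, -7.9]
grip_width: 0.0122
time_s: 14.3
eef_pos: [0.4541, -0.14, 0.1911]
eef_rot: [-14.3, 89.8, -18.5]
ft_force: [-5.5, 1.1, 24.7]
grip_width: 0.0122
time_s: 14.68
eef_pos: [0.4538, -0.1405, 0.1907]
eef_rot: [-11.4, 89.3, -15.6]
ft_force: [-16.4, 3.7, 77.0]
grip_width: 0.0123
```

```bash
python3 -m jog '[[[-0.4,0,0,0],[-0.4,0,0,0]]]'
python3 - <<'E'
from h import *
P,R,o=tool(); print(P,o['ft_force'],o['ft_torque'],R[:,0])
b=snap('side','s12.png');a=snap('scene','a12.png');snap('wrist','w12.png')
cv2.imwrite('pics/d6.png',np.hstack([cv2.convertScaleAbs(cv2.resize(x[:,:,::-1],(400,500),interpolation=cv2.INTER_CUBIC),alpha=2.,beta=15) for x in (b[150:250,330:410],a[190:290,220:300])]))
E
```

```text
time_s: 14.92
eef_pos: [0.4521, -0.1399, 0.1907]
eef_rot: [-11.2, 89.6, -15.4]
ft_force: [-5.7, 0.5, 25.3]
grip_width: 0.0121
[ 0.45210809 -0.13991121  0.19072131] [-5.74818192  0.48008701 25.34422793] [0.36159231 1.04911356 0.03676161] [ 0.00666581 -0.00183259 -0.9999761 ]
```

View pics/d6.png

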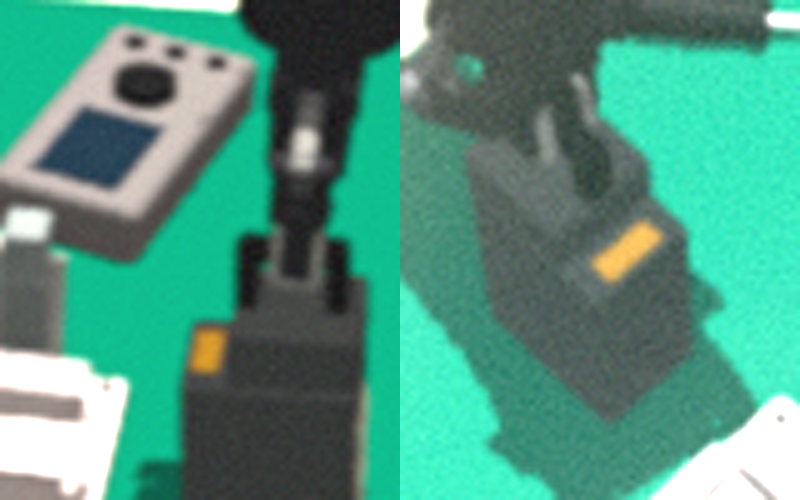

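View pics/w12.png

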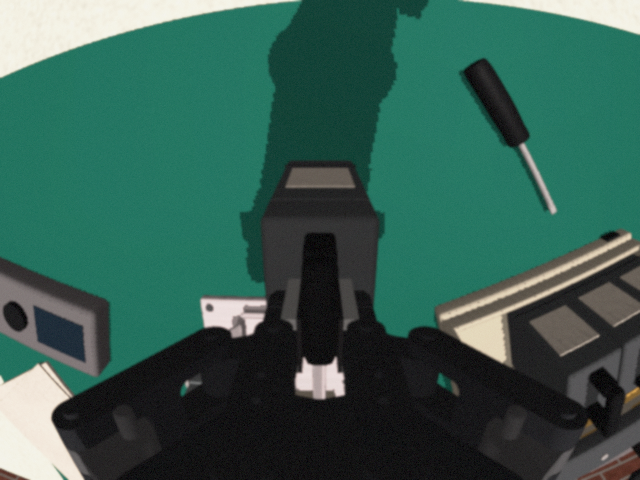

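Run:
```python
from h import *
b=cv2.imread('pics/s12.png')
cv2.imwrite('pics/d7.png',cv2.convertScaleAbs(cv2.resize(b[190:290,345:425],(480,600),interpolation=cv2.INTER_CUBIC),alpha=2.5,beta=25))
```

```text
(no output)
```

View pics/d7.png

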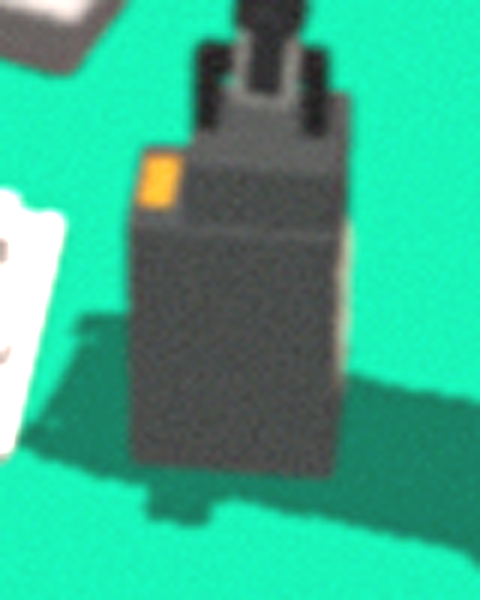

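Run:
```python
from h import *
f=lambda p:(345+p[0]/6-.4,190+p[1]/6-.4)
q=tilt([f(p) for p in [(345,170),(333,475),(131,463),(130,232)]],-4.1)
print(q); d=q[0]-q[1]; print('front tilt',np.degrees(np.arctan2(-d[0],d[1])));d=q[2]-q[1]; print('bottom',np.degrees(np.arctan2(d[1],d[0])),'rear',np.degrees(np.arctan2(*(q[2]-q[3]))) )
for p in [(333,475),(131,463)]: print(onz('side',*f(p),0))
```

```text
[[ -32.8  -32.9]
 [ -42.3 -179.3]
 [  36.  -187. ]
 [  43.3  -73.5]]
front tilt -3.7127584401868656
bottom -5.6163924972392145 rear -176.31996581370564
[ 0.41099245 -0.12297611  0.        ]
[ 4.90052434e-01 -1.19759505e-01  1.11022302e-16]
```

```bash
python3 -m jog '[[[0,0,-0.4,0],[0,0,-0.8,0],[0,0,-1.2,0],[0,0,-1.2,0]]]'
python3 - <<'E'
from h import *
P,R,o=tool(); print(P,o['ft_force'],o['ft_torque'],R[:,0])
b=snap('side','s13.png')
cv2.imwrite('pics/d8.png',cv2.convertScaleAbs(cv2.resize(b[190:290,345:425,::-1],(480,600),interpolation=cv2.INTER_CUBIC),alpha=2.5,beta=25))
E
```

```text
time_s: 15.58
eef_pos: [0.4385, -0.1387, 0.1879]
eef_rot: [-19.4, 89.9, -23.5]
ft_force: [-1.5, -0.7, 8.2]
grip_width: 0.0123
[ 0.43846541 -0.1386515   0.18794055] [-1.46393286 -0.65711783  8.18856689] [-0.03308882 -0.21259856  0.07649569] [ 1.29812791e-03 -5.65493970e-04 -9.99998998e-01]
```

View pics/d8.png

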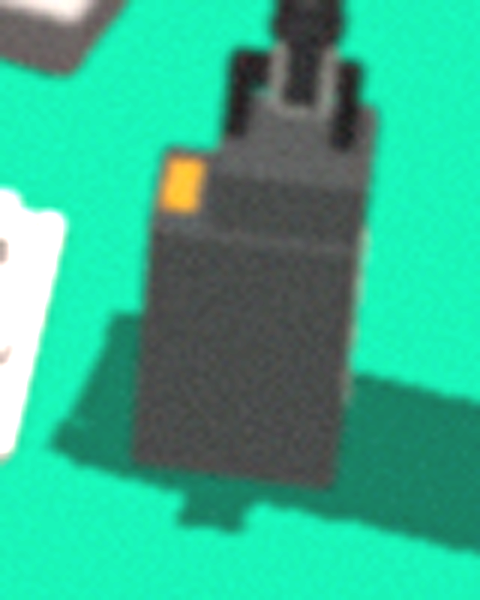

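Run:
```python
from h import *
f=lambda p:(345+p[0]/6-.4,190+p[1]/6-.4)
q=tilt([f(p) for p in [(370,185),(334,487),(134,464),(151,232)]],-4.1)
print(q); d=q[0]-q[1]; print('front tilt',np.degrees(np.arctan2(-d[0],d[1])));d=q[2]-q[1]; print('bottom',np.degrees(np.arctan2(d[1],d[0])))
d=q[3]-q[2];print('rear',np.degrees(np.arctan2(-d[0],d[1])))
A,B=[onz('side',*f(p),0) for p in [(334,487),(134,464)]]; print(A,B,np.degrees(np.arctan2(*(B-A)[1::-1])))
```

```text
[[ -28.7  -35.3]
 [ -29.6 -182.4]
 [  48.4 -184.4]
 [  49.1  -69.3]]
front tilt -0.3505476420318506
bottom -1.4688007143858246
rear -0.3484496194139766
[ 0.41052346 -0.11598239  0.        ] [ 4.88848920e-01 -1.19322959e-01  1.11022302e-16] -2.44217264238862
```

Run:
```python
from h import *
b=cv2.imread('pics/s13.png');a=cv2.imread('pics/a12.png')
cv2.imwrite('pics/d9.png',cv2.resize(b[180:300,270:390],(600,600),interpolation=cv2.INTER_CUBIC))
cv2.imwrite('pics/d10.png',cv2.resize(a[260:370,240:350],(600,600),interpolation=cv2.INTER_CUBIC))
```

```text
(no output)
```

View pics/d9.png

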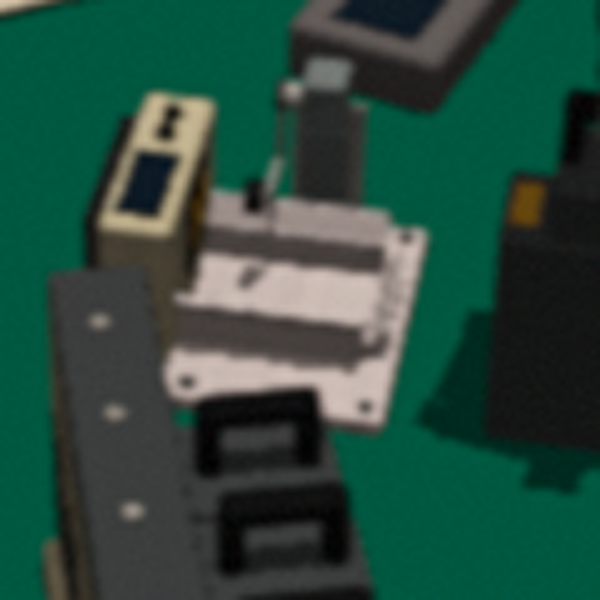

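View pics/d10.png

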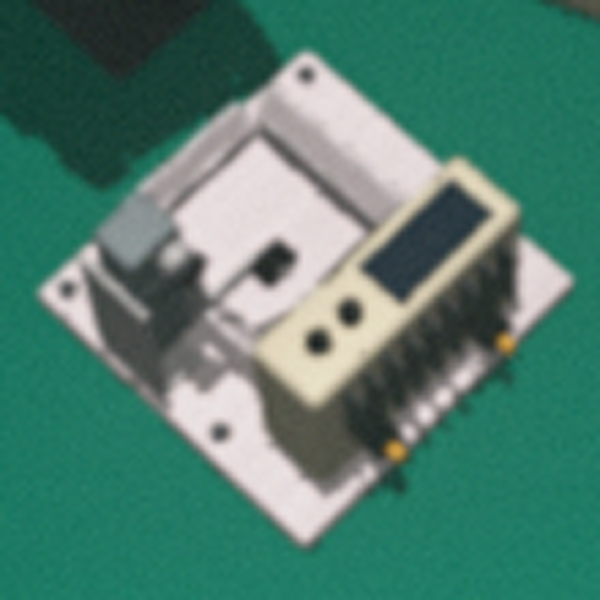

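Run:
```python
from h import *
f=lambda p:(270+p[0]/5-.4,180+p[1]/5-.4); g=lambda p:(240+p[0]/5.4545-.4,260+p[1]/5.4545-.4)
a=np.radians(-4.1);ex=np.array([np.cos(a),np.sin(a)]);ey=np.array([-ex[1],ex[0]])
for n,F,L in (('side',f,[((428,230),(-.075,-.075)),((382,425),(-.075,.075))]),('scene',g,[((38,293),(-.075,-.075)),((308,50),(-.075,.075)),((575,280),(.075,.075)),((307,545),(.075,-.075))])):
    for p,(x,y) in L:
        q=onz(n,*F(p),.01)[:2]; print(n,q.round(4),'centre',(q-x*ex-y*ey).round(4))
```

```text
side [ 0.5271 -0.2616] centre [ 0.6073 -0.1921]
side [ 0.5379 -0.1099] centre [ 0.6074 -0.19  ]
scene [ 0.5303 -0.2589] centre [ 0.6105 -0.1894]
scene [ 0.5409 -0.1096] centre [ 0.6103 -0.1898]
scene [ 0.6896 -0.1204] centre [ 0.6094 -0.1898]
scene [ 0.6792 -0.2689] centre [ 0.6097 -0.1887]
```

```bash
python3 -m jog '[[[0,0,0,0],[0,0,0,0]]]' 0 60; python3 -m jog '[[[-0.6,0,0,0],[-2,0,0,0],[-4,0,0,0],[-6.5,0,0,0],[-9,0,0,0],[-11,0,0,0],[-12.8,0,0,0],[-13.8,0,0,0],[-13.8,0,0,0]]]'
python3 - <<'E'
from h import *
plan([.5837,-.1882,.325],85.9)
print(tool()[2]['ft_force'],tool()[2]['ft_torque'])
E
```

```text
time_s: 15.88
eef_pos: [0.4387, -0.1387, 0.188]
eef_rot: [-19.3, 89.9, -23.5]
ft_force: [-1.6, 0.2, 8.4]
grip_width: 0.0122
time_s: 17.0
eef_pos: [0.4379, -0.1383, 0.325]
eef_rot: [170.1, 90.0, 166.0]
ft_force: [0.3, -0.3, -8.3]
grip_width: 0.0121
t 17.0 pos [ 0.4379 -0.1383  0.325 ] shift cm [-1.00e-02 -3.92e+00  1.49e+01]
spin -0.06
spin 179.94
[ 0.26290075 -0.34784409 -8.34796161] [ 0.0365728   0.01616716 -0.05993508]
```

```bash
python3 -m jog '[[[0,-0.1,0.5,0],[0,-0.5,1.8,0],[0,-1,3.6,0],[0,-1.5,5.6,0],[0,-2,7.7,0],[0,-2.6,9.8,0],[0,-3.1,11.8,0],[0,-3.6,13.4,0],[0,-3.9,14.5,0],[0,-3.9,14.9,0],[0,-3.9,14.9,0]]]';python3 - <<'E'
from h import *
plan([.5837,-.1882,.325],85.9)
b=snap('side','s14.png');a=snap('scene','a14.png');snap('wrist','w14.png')
cv2.imwrite('pics/e1.png',np.hstack([cv2.convertScaleAbs(cv2.resize(x[:,:,::-1],(400,500),interpolation=cv2.INTER_CUBIC),alpha=1.8,beta=15) for x in (b[100:275,270:410],a[200:375,230:370])]))
E
```

```text
time_s: 18.38
eef_pos: [0.584, -0.1878, 0.3249]
eef_rot: [150.2, 90.0, 146.0]
ft_force: [-0.8, 0.2, -7.1]
grip_width: 0.0123
t 18.38 pos [ 0.584  -0.1878  0.3249] shift cm [-0.01 -0.04 -0.03]
spin -0.04
spin 179.96
```

View pics/e1.png

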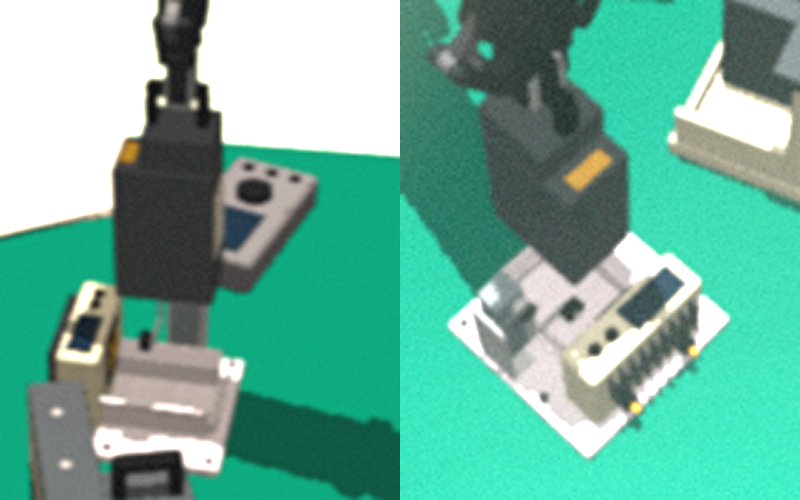

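View pics/w14.png

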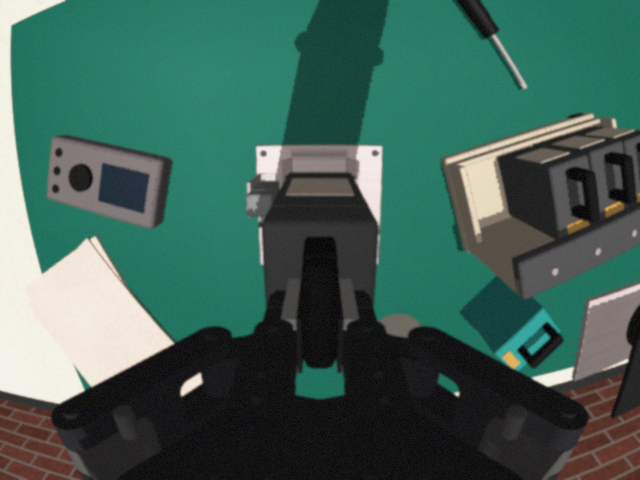

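Run:
```python
from h import *
P,R,o=tool()
w=cv2.imread('pics/w14.png')
cv2.imwrite('pics/e2.png',cv2.convertScaleAbs(cv2.resize(w[130:250,240:400],(800,600),interpolation=cv2.INTER_CUBIC),alpha=1.7,beta=10))
for p in [(257,147),(382,147)]:
    c,d=wpix(*p,P,R); q=c+d*(.01-c[2])/d[2]; print(q, 'rel tool y,z',(R.T@(q-P))[1:]*1e3)
```

```text
[ 0.52883259 -0.25766782  0.01      ] rel tool y,z [-73.4918081  -49.49617845]
[ 0.53945037 -0.11023354  0.01      ] rel tool y,z [ 74.32427808 -49.58138863]
```

View pics/e2.png

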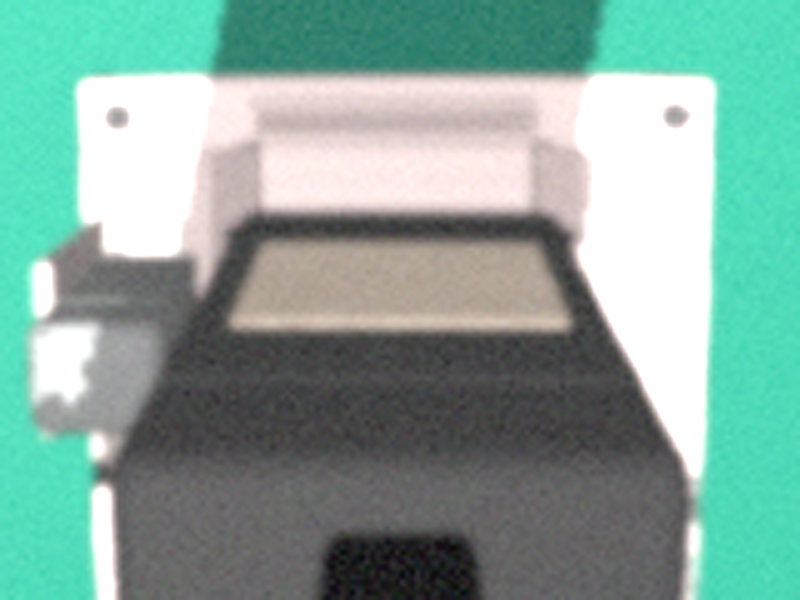

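Run:
```python
from h import *
P,R,o=tool()
for p,z in [((289,172.9),.140),((351,172.9),.140),((255.6,145.5),.01),((382.8,145.5),.01),((265,220),.296),((376,220),.296)]:
    c,d=wpix(*p,P,R); q=c+d*(z-c[2])/d[2]; print('rel tool y,z',(R.T@(q-P))[1:]*1e3)
```

```text
rel tool y,z [-25.21699844 -33.6967849 ]
rel tool y,z [ 26.56981491 -33.73006196]
rel tool y,z [-75.14029374 -51.33063202]
rel tool y,z [ 75.24867892 -51.39882803]
rel tool y,z [-23.20096899 -32.5609549 ]
rel tool y,z [ 24.2100389  -32.58069171]
```

```bash
python3 -m jog '[[[0.5,0,0.1,0],[1.5,-0.05,0.2,0],[3,-0.05,0.2,0],[4.5,-0.05,0.2,0],[6,-0.05,0.2,0],[7.2,-0.05,0.2,0],[8.2,-0.05,0.2,0],[8.8,-0.05,0.2,0],[8.8,-0.05,0.2,0]]]';python3 - <<'E'
from h import *
P,R,o=tool(); print(P,o['ft_force'],o['ft_torque'])
b=snap('side','s15.png');a=snap('scene','a15.png');w=snap('wrist','w15.png')
cv2.imwrite('pics/e3.png',np.hstack([cv2.convertScaleAbs(cv2.resize(x[:,:,::-1],(400,500),interpolation=cv2.INTER_CUBIC),alpha=1.8,beta=15) for x in (b[140:290,270:390],w[110:260,260:380])]))
E
```

```text
time_s: 19.65
eef_pos: [0.5859, -0.1882, 0.2368]
eef_rot: [136.3, 89.9, 132.2]
ft_force: [0.9, 1.6, -7.6]
grip_width: 0.012
[ 0.58588937 -0.18817835  0.23678272] [ 0.86043198  1.55146457 -7.59478026] [0.6070009  0.04623101 0.04806596]
```

View pics/e3.png

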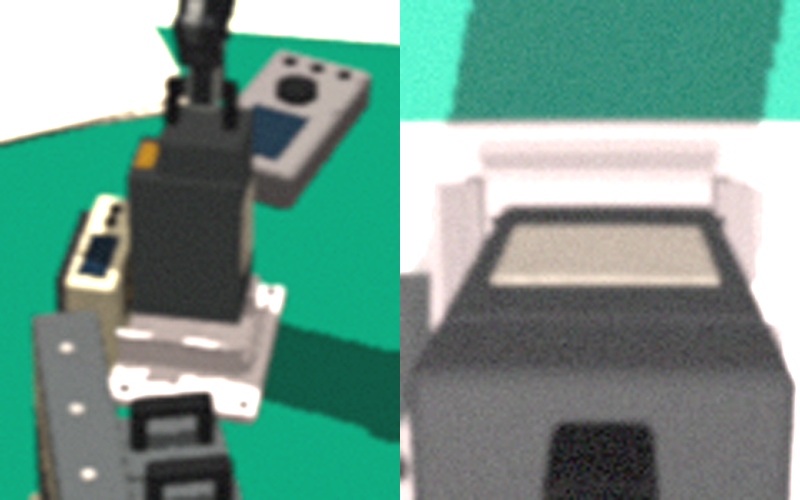

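```bash
python3 -m jog '[[[0.5,0,0,0],[1.1,0,0,0],[1.7,0,0,0],[2.3,0,0,0],[2.8,0,0,0],[3.1,0,0,0],[3.1,0,0,0]]]';python3 - <<'E'
from h import *
P,R,o=tool(); print(P,o['ft_force'],o['ft_torque'])
w=snap('wrist','w16.png'); b=snap('side','s16.png')
cv2.imwrite('pics/e4.png',np.hstack([cv2.convertScaleAbs(cv2.resize(x[:,:,::-1],(400,500),interpolation=cv2.INTER_CUBIC),alpha=1.8,beta=15) for x in (b[140:290,270:390],w[110:260,260:380])]))
E
```

```text
time_s: 20.68
eef_pos: [0.5859, -0.1887, 0.206]
eef_rot: [164.0, 90.0, 159.9]
ft_force: [0.2, 2.6, -7.1]
grip_width: 0.0125
[ 0.58591073 -0.18868374  0.20604763] [ 0.16833209  2.58329352 -7.0522738 ] [0.56126975 0.05662772 0.09794876]
```

View pics/e4.png

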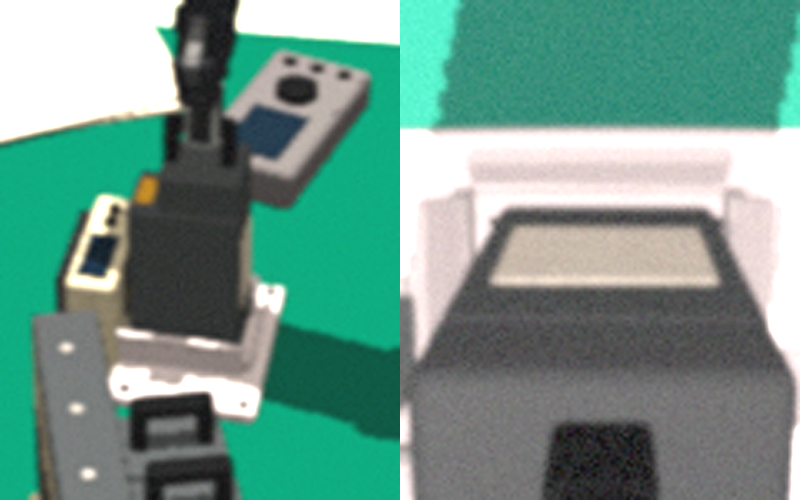

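```bash
python3 -m jog '[[[0.15,0,0,0],[0.3,0,0,0],[0.45,0,0,0],[0.6,0,0,0],[0.6,0,0,0]]]';python3 -m jog '[[[0.1,0,0,0],[0.2,0,0,0],[0.2,0,0,0]]]'
```

```text
time_s: 21.4
eef_pos: [0.5859, -0.1887, 0.2001]
eef_rot: [167.4, 90.0, 163.3]
ft_force: [0.5, 1.4, -7.6]
grip_width: 0.0124
time_s: 21.78
eef_pos: [0.5862, -0.1887, 0.1994]
eef_rot: [-6.2, 89.9, -10.4]
ft_force: [-3.4, 2.7, 5.3]
grip_width: 0.0126
```

```bash
python3 -m jog '[[[0.1,0,-0.05,0],[0.2,0,-0.1,0],[0.2,0,-0.15,0],[0.2,0,-0.15,0]]]' 0 40;python3 - <<'E'
from h import *
P,R,o=tool(); print(P,o['ft_force'],o['ft_torque'])
w=snap('wrist','w17.png'); b=snap('side','s17.png');a=snap('scene','a17.png')
f=lambda x:cv2.convertScaleAbs(cv2.resize(x[:,:,::-1],(400,500),interpolation=cv2.INTER_CUBIC),alpha=1.8,beta=15)
cv2.imwrite('pics/e5.png',np.hstack([f(b[140:290,270:390]),f(a[220:370,235:355])]))
cv2.imwrite('pics/e6.png',f(w[110:260,260:380]))
E
```

```text
time_s: 22.28
eef_pos: [0.5854, -0.1886, 0.1992]
eef_rot: [-7.0, 89.8, -11.1]
ft_force: [-5.2, 4.8, 15.3]
grip_width: 0.0123
[ 0.5854198  -0.18862684  0.19916733] [-5.16681221  4.76355308 15.28423002] [1.09065412 1.2359229  0.0636928 ]
```

View pics/e5.png

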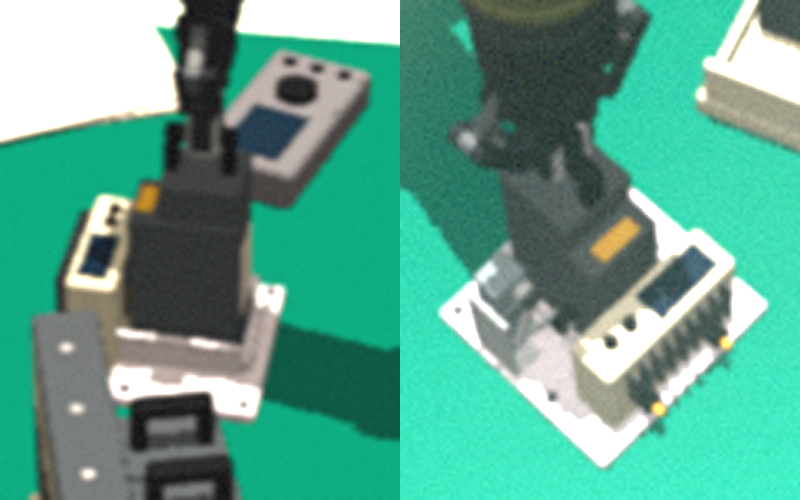

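View pics/e6.png

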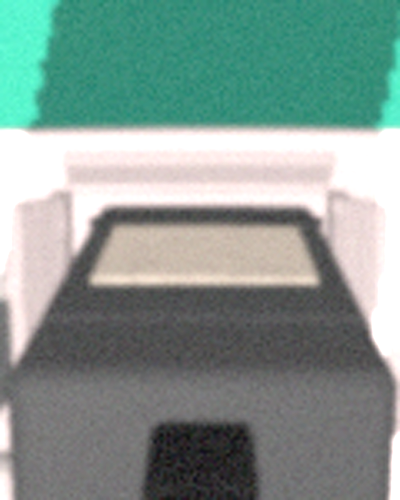

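```bash
python3 -m jog '[[[-0.05,0,-0.15,0],[-0.05,0,-0.3,0],[-0.05,0,-0.3,0]]]' 0 20;python3 - <<'E'
from h import *
P,R,o=tool(); print(P,o['ft_force'],o['ft_torque'])
E
```

```text
time_s: 22.8
eef_pos: [0.5828, -0.1884, 0.1986]
eef_rot: [-6.1, 89.8, -10.2]
ft_force: [-1.8, 3.1, 6.9]
grip_width: 0.012
[ 0.58280408 -0.18843605  0.19860754] [-1.80225363  3.11268067  6.86416281] [0.85420834 0.18330341 0.15270046]
```

```bash
python3 -m jog '[[[0,0,0,0],[0,0,0,0],[0,0,0,0],[0,0,0,0]]]' 45;python3 - <<'E'
from h import *
P,R,o=tool(); print(P,o['ft_force'],o['ft_torque'])
snap('wrist','w18.png')
E
```

```text
time_s: 23.3
eef_pos: [0.5814, -0.1887, 0.1967]
eef_rot: [-108.5, 90.0, -112.6]
ft_force: [0.2, -0.8, 0.4]
grip_width: 0.0386
[ 0.58144176 -0.18866216  0.19666166] [ 0.21517806 -0.80801189  0.36227211] [-0.03755735  0.00888998  0.00353286]
```

View pics/w18.png

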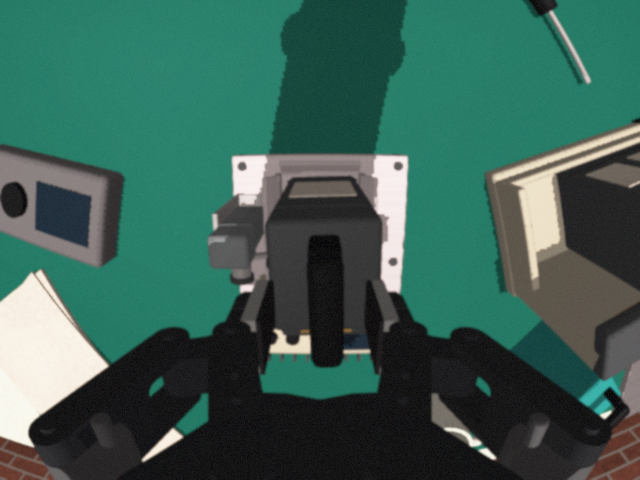

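Released: the pack is standing, shifted slightly to +y, with its bar at columns 308–343 clear of both pads. I'll retreat straight up.

```bash
python3 -m jog '[[[-0.5,0.1,0,0],[-2,0.1,0,0],[-4,0.1,0,0],[-7,0.1,0,0],[-10,0.1,0,0],[-13,0.1,0,0],[-13,0.1,-4,0],[-13,0.1,-8,0],[-13,0.1,-10,0],[-13,0.1,-10,0]]]';python3 - <<'E'
from h import *
P,R,o=tool(); print(P,o['ft_force'],o['time_s'])
w=snap('wrist','w19.png'); b=snap('side','s19.png');a=snap('scene','a19.png')
f=lambda x:cv2.convertScaleAbs(cv2.resize(x[:,:,::-1],(400,500),interpolation=cv2.INTER_CUBIC),alpha=1.5,beta=15)
cv2.imwrite('pics/e7.png',np.hstack([f(b[140:290,270:390]),f(a[230:380,235:355])]))
E
```

```text
time_s: 24.6
eef_pos: [0.4809, -0.1804, 0.3286]
eef_rot: [-18.8, 89.9, -23.0]
ft_force: [0.6, 0.3, 0.0]
grip_width: 0.0384
[ 0.48087747 -0.18037675  0.32855321] [0.64339446 0.28566841 0.04445795] 24.6
```

View pics/e7.png

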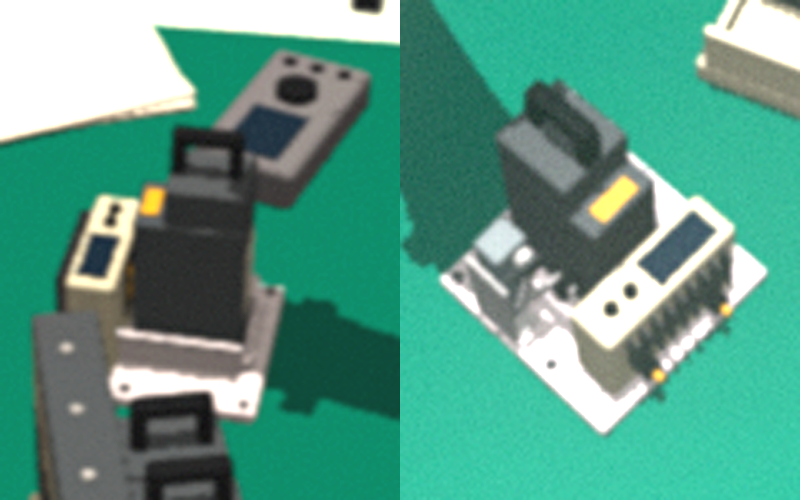

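View pics/w19.png

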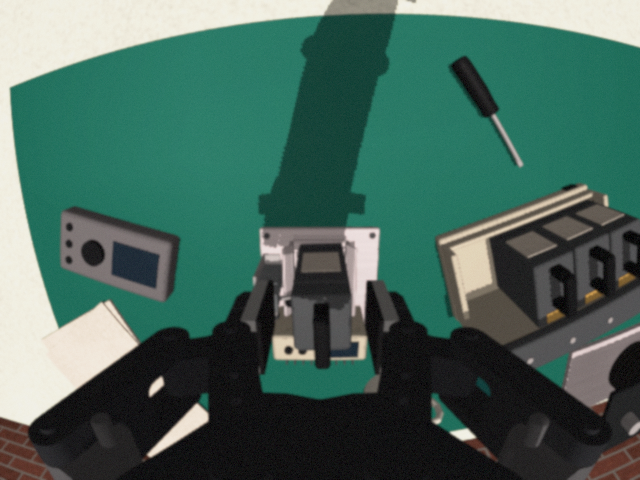

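View pics/a19.png

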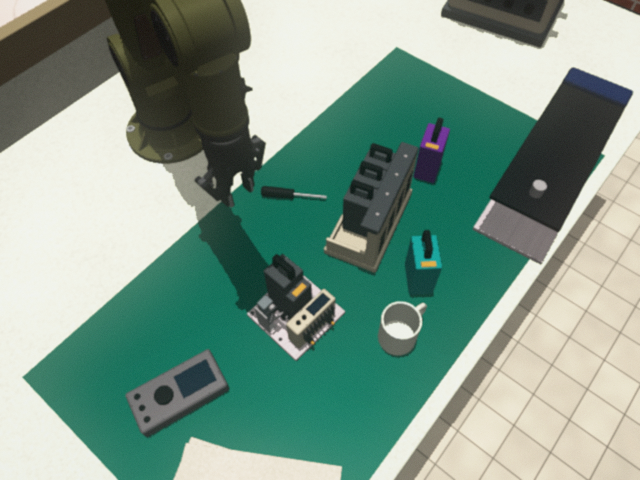

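Run:
```python
from h import *
g=lambda p:(235+(p[0]-400)/3.333-.4,230+p[1]/3.333-.4); f=lambda p:(270+p[0]/3.333-.4,140+p[1]/3.333-.4)
print('label',tri([ray('scene',*g((613,200))),ray('side',*f((152,200)))]))
print('pack top front+y corner',tri([ray('scene',*g((557,84))),ray('side',*f((252,185)))]))
print('shoulder rear+y', tri([ray('scene',*g((653,180))),ray('side',*f((135,220)))]))
i=cv2.imread('pics/s19.png');j=cv2.imread('pics/a19.png')
cv2.imwrite('pics/e8.png',cv2.convertScaleAbs(np.hstack([cv2.resize(i[160:270,285:365],(400,550),interpolation=cv2.INTER_CUBIC),cv2.resize(j[250:360,250:330],(400,550),interpolation=cv2.INTER_CUBIC)]),alpha=1.8,beta=15))
```

```text
label [ 0.62208044 -0.1885155   0.13251923]
pack top front+y corner [ 0.5550577  -0.16465024  0.16646329]
shoulder rear+y [ 0.63116815 -0.16356845  0.13216762]
```

View pics/e8.png

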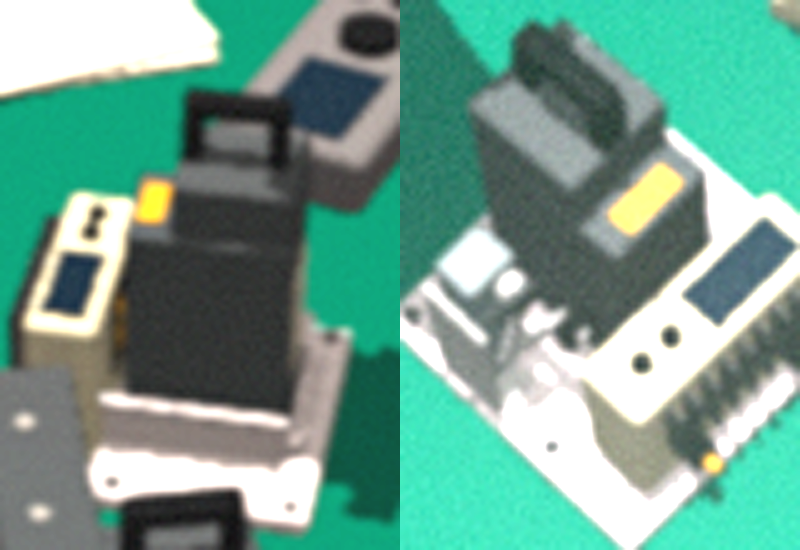

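Run:
```python
from h import *
ctrl.close_job(); print(ctrl.get_obs()['time_s'])
```

```text
the job is handed in; nothing more can be done
the job is handed in; nothing more can be done
```

The tall pack is out of the charger and standing upright in the dock cradle, released. I handed the job in at about 24.7 s.

**Charger:** I gripped the pack's bar, tilted it about 0.3 rad to the front, drew it up along its tilt and took it out over the front lip. The other three packs are still in their bays.

**Departure from plan:** I shook the pack gently at 20 N grip to bring it to plumb. It overswung and the bar slipped about 10 mm down in the pads, though it never came loose. I then pressed it flat on clear bench in front of the dock, still held, to make it upright. While doing this the wrist force briefly read 77 N, against the 120 N limit.

**Dock:** I lowered it into the cradle past the roller. I felt contact at the expected height, opened the fingers and retreated to clear air, where the force reading was near zero.

**Last checks:**
- **Seating:** the pack's shoulder triangulated at z = 132 mm. The two views together read about 2.7 mm high, so this matches the 130 mm expected when it stands on the floor.
- **Position:** its back is about 23 mm along the dock's x, a gap of about 7 mm from the contact block; the block face is at 30 mm and a centred pack would read 25 mm.
- **Roller arm:** the sideways force on the way down and the last pictures show it pushed aside by the pack. I did not measure its angle.
- **Other objects:** nothing else looked moved.
- **Disagreement:** the camera views differed by up to 3 mm on the dock's position. I used a value between them, and the pack went in without catching.

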